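Ballast and clamp the café's display stand

ROBOT

A 6-joint arm with a two-finger parallel gripper is mounted at the origin on the work surface. World frame = base frame: x ahead of the robot, y to its left, z up, the work surface at z = 0. Lengths are in m, angles in rad, forces in N, time in s.
With the tool pointing down it reaches from about 0.325 to 0.925 m from the base axis. Payload 3.1 kg.
Tool frame: the origin (TCP) lies midway between the tips of the shut fingers; the grasp point (between the pads) lies 19 mm behind it; z points along the fingers, x is the direction in which the jaws open and shut, and the axes are right-handed (so a half turn about z gives the same grasp; the last joint's range is limited). The gripper opens to 85 mm and grips with 20 to 120 N. Pads are 22 mm wide; open, the fingers measure 114 mm over their backs; the gripper's body (76 mm by 85 mm) begins 54 mm behind the grasp point. The pads swing forward as they close: fully open they stand 13 mm farther back than shut.
Start: joints at [-0.112, 0.217, 1.613, -0, 1.311, -0.112], TCP at [0.625, 0, 0.231] pointing down, gripper open.
Joint ranges: [-2.75, 2.75], [-0.78, 2.1], [0.31, 2.55], [-1.13, 4.27], [0.13, 2.63], [-2.58, 2.58]. Speed limits (rad/s): [2.79, 2.79, 3.14, 3.14, 3.14, 3.14].

INTERFACE

Orientations are given as a unit quaternion [w, x, y, z].
In Python, from bench import monitor, get_image, camera_model, order gives the robot as it stands.
- The arm moves only by the tool carry_out, never from a script. Its argument "plan" is a list of rows, each an object with "hand": the finger opening in mm, from 0 to 85.4; "linear": the shift along the tool's x, y, z in mm, a list of three; "yaw": the turn about the tool's z in rad. A call has 1 to 8 rows; each row is the pose to reach, as a shift and turn from the pose commanded when the call began, along the tool's axes at that moment; what a row does not reach only later rows make up. A row lasts 1/12 s, in which the tool goes at most 41.7 mm and 7.16 degrees, less where a joint would pass 70% of its speed; a pose out of reach is approached as far as the arm can. A call with a gripper value outside its range is refused whole. The fingers move at their own pace and stop on an object; the grip force is fixed at half the most. Time passes only in rows, so rows that repeat a pose let the fingers close. It gives the time, the measured TCP pose, the force and the opening at its end, in the units of the state.
- monitor.get_state(): the state, without advancing time (a new reading comes with each control period).
- get_image(name): name is "scene" or "side" or "wrist"; returns (picture, depth): 480x640x3 uint8, blue, green, red; 480x640 float32, m along the optical axis (not along the pixel's ray), 0 where there is no reading.
- camera_model(name): a dict with "intrinsics" (3x3 intrinsics, pixels), "k1" (the pictures are not rectified: a ray, as slopes to the right and down, at radius r is drawn at 1 + k1 r^2 times it, then the intrinsics apply), "origin" and "orientation" of the camera in the world. Camera axes: x right, y down, z forward; pixel columns grow to the right and rows downward; lengths in m; the calibration is good to about 2 mm. A picture is of the moment at which its call begins: read the wrist's pose just before it. camera_model takes no time and is no camera call; for the wrist camera it gives the pose at the moment of the call.
- order.finish_job(): hands the job in, once; it reports no verdict.
The state is a dict: "t": time; "joint_positions": joint angles; "dq": joint speeds; "tau": joint torques, N m; "eef_pos": TCP position; "ee_rot": TCP orientation; "ft_force": force on the tool from outside, world axes, zero at the start; "ft_torque": the same for the moment, N m; "opening": finger opening in m.
Only numpy, scipy, OpenCV 4.12 (cv2) and the standard library are available. Lean on these libraries where they do the work, as an engineer would, in place of code of your own. Each camera call takes 0.05 s, during which the arm holds its last target. There are 200 camera calls.

TASK

Make the foot of the picture stand on the café table ready for its mast. Slide every open C-shaped ballast plate that is on the table sideways through its gap onto the stand's short capped peg, so that they all lie flat in one stack round the peg under its cap, larger plates below smaller ones. Then tighten the clamp bolt with the click wrench that sits on it, clockwise seen from above, until the bolt is fully home and the handle trips and stays kinked; leave the other things on the table where they are.

Things in the scene. Friction and masses are not known exactly. Their poses are not given: they have to be found in the camera images.
- large_a: Larger ballast plate, absent if None at the start: flat open steel C, 12 mm thick, 280 g, outer radius 38 mm, hole radius 12 mm. Origin: hole centre at mid thickness; +x out through the gap. The gap is narrowest (16 mm) 16 mm from the centre, flaring outside. Behind it a light black tab 20 mm wide, 12 mm thick runs to x = -80 mm; grip it at x = -66 mm. Both faces are alike.
- large_b: Larger ballast plate, absent if None at the start: flat open steel C, 12 mm thick, 280 g, outer radius 38 mm, hole radius 12 mm. Origin: hole centre at mid thickness; +x out through the gap. The gap is narrowest (16 mm) 16 mm from the centre, flaring outside. Behind it a light black tab 20 mm wide, 12 mm thick runs to x = -80 mm; grip it at x = -66 mm. Both faces are alike.
- small_a: Smaller ballast plate, absent if None at the start: flat open steel C, 12 mm thick, 160 g, outer radius 27 mm, hole radius 12 mm. Origin: hole centre at mid thickness; +x out through the gap. The gap is narrowest (18 mm) 13 mm from the centre, flaring outside. Behind it a light black tab 20 mm wide, 12 mm thick runs to x = -80 mm; grip it at x = -66 mm. Both faces are alike.
- small_b: Smaller ballast plate, absent if None at the start: flat open steel C, 12 mm thick, 160 g, outer radius 27 mm, hole radius 12 mm. Origin: hole centre at mid thickness; +x out through the gap. The gap is narrowest (18 mm) 13 mm from the centre, flaring outside. Behind it a light black tab 20 mm wide, 12 mm thick runs to x = -80 mm; grip it at x = -66 mm. Both faces are alike.
- stand: Fixed stand: steel base plate 160 (x) by 300 (y) by 10 mm, origin at its underside's centre. Ballast peg at x 0, y +100 mm; clamp bolt with wrench at x +10, y -90 mm. At x +50, y -30 mm an empty mast socket, a tube of radius 11 mm, rises to 130 mm above the table from a foot block 60 by 50 mm, 40 mm high.
- peg_foot (a point): Foot of the ballast peg: on its axis at the top of the base plate (10 mm above the table). The peg is a 10 mm round steel rod, free for 74 mm above this point; above that sits a fixed black cap of 30 mm diameter, 10 mm high, which no plate's hole passes over.
- bolt_axis (a point): On the clamp bolt's vertical axis, at the underside of the wrench's neck (45 mm above the table).
- wrench_grip (a point): Grip point on the wrench's black handle, 150 mm from the bolt's axis when the handle is straight, 52 mm above the table; x points outward along the handle. The black grip is 20 mm wide, 22 mm high, and reaches from 50 mm inward to 40 mm outward of this point; the space under it is free.
- bolt (a joint): Turn of the clamp bolt with the wrench, rad, growing clockwise seen from above. Starts between 0 and 0.4; fully home is the hard stop at 1.05. Turning takes about 0.4 N m (3 N at the grip point). At 0 the wrench points 75 degrees clockwise from the stand's +x.
- click (a joint): Breakaway joint of the wrench, on the neck 60 mm from the bolt's axis, 90 mm inward of the grip point: 0 is straight, growing clockwise from above. Gives way at about 1.1 N m (12 N at the grip point), so only when the bolt is home; tripped above 0.12 rad, stays where left, stop at 0.40.
- napkin_ring: Bystander: closed wooden napkin ring, radius 22 mm, 26 mm high.
- cup: Bystander: white espresso cup, rim radius 34 mm, 60 mm high.
- paint_a: Bystander: paint bottle, radius 26 mm, 130 mm high.
- paint_b: Bystander: paint bottle, radius 26 mm, 130 mm high.
- varnish: Bystander: amber jar, radius 30 mm, 90 mm high.
- brush: Bystander: paint brush 180 mm long, lying.
- plant_pot: Bystander: white flower pot, radius 42 mm, about 135 mm high with its flowers.
Not all that is in view belongs to the job. Leave any orange look-alike of the large_a alone.

How it is judged:
On the way, in this order (a step that is already met when the one before it is completed fails the run):
1. every plate lies flat round the peg, larger below smaller (horizontal distance between each of large_a, large_b, small_a, small_b and peg_foot below 0.01 m and z of large_a in the frame of peg_foot between 0 and 0.024 m and angle between the z axis of each of large_a, large_b, small_a, small_b and the z axis of peg_foot, either way round below 0.12 rad and linear speed of each of large_a, large_b, small_a, small_b below 0.03 m/s and z of large_b in the frame of peg_foot between 0 and 0.024 m and z of small_a in the frame of peg_foot between 0.012 and 0.05 m and z of small_b in the frame of peg_foot between 0.012 and 0.05 m), for 0.3 s.
2. the bolt is home and the wrench has tripped (value of joint bolt above 0.98 rad and value of joint click above 0.12 rad), for 0.2 s.
At the end, for the whole second after the job is handed in: Every plate lies flat (0.12 rad) and at rest, its hole centre within 10 mm of the peg's axis, within the stack (plate middles: larger below 24 mm, smaller 12 to 50 mm above the base plate); bolt at 0.98 rad or more, breakaway joint past 0.12 rad (all of step 1 and all of step 2); the robot touches nothing.
It fails at once if a bystander is pushed more than 40 mm from its place or knocked over (distance of any of napkin_ring, cup, paint_a, paint_b, varnish, brush, plant_pot from where it was at the start of the episode above 0.04 m or angle between any of napkin_ring, cup, paint_a, paint_b, varnish, plant_pot's own z axis and vertical above 0.6 rad).
Of large_a, large_b, small_a, small_b only 3 to 4 are there at a start; the rules pass over those that are not, and their reading is None.
At some moment in a run one of small_a, small_b may be knocked a few centimetres aside while the robot is not near it.
Once in a run the grip may slacken for a moment while it holds something.
It also fails if it takes over 210 s, if anything falls off the work surface, if the arm or the gripper's body presses on something with over 40 N, if the wrist force passes 120 N, or if a joint passes its speed limit or range.

## Working session

There is one attempt and no reset: what is moved stays moved. The work goes in short steps, Python scripts to look and compute and a tool call to move; the robot and the scene stay as the last step left them, time stands still between calls to the robot, and variables do not carry over. Pictures are saved under pics/ and viewed, about 12 in all and at most 16, crops included, and the job is handed in when it is done.

Besides the shell and the picture viewer there is one more tool, called after "Emit:" as name(argument=value, ...) on one line, values as JSON. carry_out: Moves the arm, as the interface text tells. Its arguments: {"type":"object","properties":{"plan":{"type":"array"}},"required":["plan"]}

```bash
ls; mkdir -p pics
cat > h.py <<'E'
import numpy as np, cv2
from bench import monitor, get_image, camera_model, order
from scipy.spatial.transform import Rotation as R
def rot(q): return R.from_quat([q[1],q[2],q[3],q[0]]).as_matrix()
def cam(n):
    m=camera_model(n); return np.array(m["intrinsics"]),m["k1"],np.array(m["origin"]),rot(m["orientation"])
def cloud(n,d,c=None):
    K,k1,o,Rm=c or cam(n)
    v,u=np.mgrid[:480,:640]; x=(u-K[0,2])/K[0,0]; y=(v-K[1,2])/K[1,1]
    xd,yd=x.copy(),y.copy()
    for _ in range(8):
        s=1+k1*(x*x+y*y); x=xd/s; y=yd/s
    return (np.stack([x,y,np.ones_like(x)],-1)*d[...,None])@Rm.T+o
def ortho(n,img,d,x0,x1,y0,y1,zmax=1,s=1000,c=None):
    "top-down map of points: row down = x decreasing, col right = y decreasing"
    P=cloud(n,d,c); H=int((x1-x0)*s);W=int((y1-y0)*s); out=np.zeros((H,W,3),np.uint8)
    m=(d>0)&(P[...,2]<zmax); p=P[m]; cimg=img[m]
    o=np.argsort(p[:,2]); p=p[o]; cimg=cimg[o]
    r=((x1-p[:,0])*s).astype(int); q=((y1-p[:,1])*s).astype(int)
    k=(r>=0)&(r<H)&(q>=0)&(q<W); out[r[k],q[k]]=cimg[k]; return out
E
python3 - <<'E'
from h import *
print(monitor.get_state())
for n in ("scene","side","wrist"):
    c=cam(n); im,d=get_image(n); np.savez(f"{n}0.npz",im=im,d=d,K=c[0],k1=c[1],o=c[2],R=c[3]); cv2.imwrite(f"pics/{n}0.png",im); print(n,c[0].tolist(),c[1],c[2],c[3].tolist())
E
```

```text
pics
{'t': 0.0, 'joint_positions': array([-1.12212350e-01,  2.17786444e-01,  1.61492543e+00,  2.79775196e-05,
        1.31127559e+00, -1.12179310e-01]), 'dq': array([-0.00044986, -0.00031272,  0.00017796,  0.00165725,  0.0001119 ,
       -0.00044052]), 'tau': array([-2.90135131e-04, -3.96841800e+01, -3.03850436e+01, -2.80225659e-04,
        9.87685227e-03,  9.68610237e-06]), 'eef_pos': array([6.24194171e-01, 1.13551946e-04, 2.29952773e-01]), 'ee_rot': array([-1.47493393e-04,  9.99999283e-01, -2.01256707e-05, -1.18836490e-03]), 'ft_force': array([0.2192078 , 0.25441707, 0.74559578]), 'ft_torque': array([ 0.0008303 , -0.00087722,  0.01008858]), 'opening': 0.08564874097124846}
scene [[523.0517172538002, 0.0, 328.16167844977946], [0.0, 523.0517172538002, 242.25859511300789], [0.0, 0.0, 1.0]] -0.14227091120493943 [1.44696247 0.21488103 0.67725819] [[-0.2259781460599509, 0.5618160343873806, -0.7957993597688713], [0.9741270785118532, 0.1276356808301224, -0.18650889493263678], [-0.003211294640751261, -0.817356639713821, -0.5761230867639845]]
side [[452.3362537000272, 0.0, 316.78795725754344], [0.0, 452.3362537000272, 235.39133366318697], [0.0, 0.0, 1.0]] -0.055091021784904125 [ 0.44215891 -0.6827954   0.54229929] [[0.9804545431759103, -0.10425064143544349, 0.16685530415907102], [-0.1965530545262747, -0.556534632172964, 0.8072398032483875], [0.008705488045411006, -0.8242578522236853, -0.5661476905591764]]
wrist [[340.55913153044276, 0.0, 320.6860024345863], [0.0, 340.55913153044276, 242.52801784966016], [0.0, 0.0, 1.0]] -0.04761077750255712 [0.6236594  0.08249911 0.37233129] [[0.9999974883766269, 0.0015885435257085626, -0.0015810660659403555], [0.0009949204605408375, -0.9467527561090443, -0.3219599803286202], [-0.0020083260978078013, 0.32195759865143, -0.9467519586971498]]
```

View pics/scene0.png

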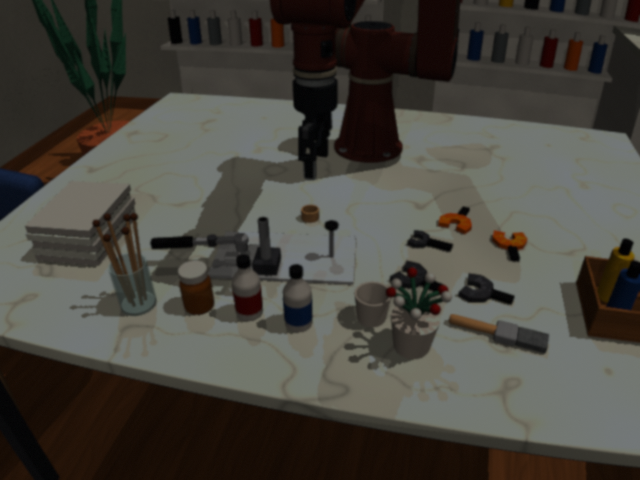

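View pics/side0.png

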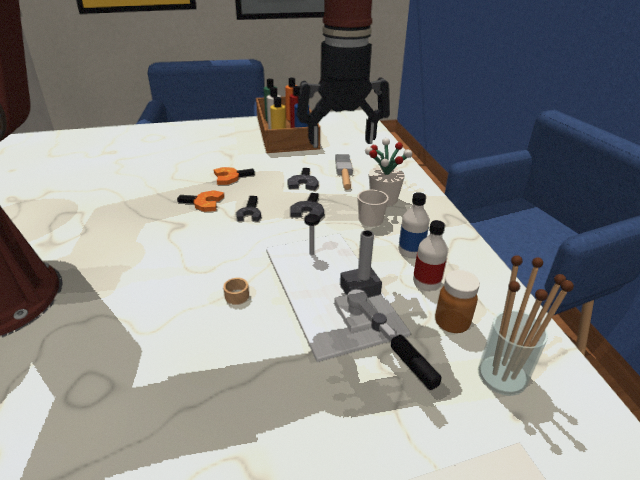

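Three grey plates: side view pixels (250,208), (303,180), (308,207). There are two orange look-alikes, and the stand is in the middle with its peg at (312,235). Next I'll build a metric top-down map from the depth images.

Run:
```python
from h import *
outs=[]
for n in ("side","scene"):
    z=np.load(n+"0.npz"); c=(z["K"],float(z["k1"]),z["o"],z["R"])
    im,d=z["im"],z["d"]
    if n=="scene": im=np.clip(im.astype(int)*2,0,255).astype(np.uint8)
    # upsample for density
    outs.append(ortho(n,im,d,0.3,0.95,-0.35,0.4,0.25,s=1000,c=c))
    P=cloud(n,d,c); print(n, "table z med",np.median(P[(d>0)&(abs(P[...,2])<.02)&(P[...,0]>.35)&(P[...,0]<.9)&(abs(P[...,1])<.35)][:,2]))
    # cap top: z ~ 0.094, print cluster
    m=(d>0)&(abs(P[...,2]-.094)<.004)&(P[...,0]>.4)&(P[...,0]<.75)&(abs(P[...,1])<.3)
    print(np.median(P[m],0),m.sum())
a=np.where(outs[0].sum(-1,keepdims=True)>0,outs[0],outs[1])
a=cv2.dilate(a,np.ones((2,2)))
cv2.imwrite("pics/map.png",a)
```

```text
side table z med -0.0005115005145571727
[0.58064547 0.00996156 0.09300956] 170
scene table z med 0.0020198091130229634
[0.58610615 0.01423242 0.09477757] 159
```

View pics/map.png

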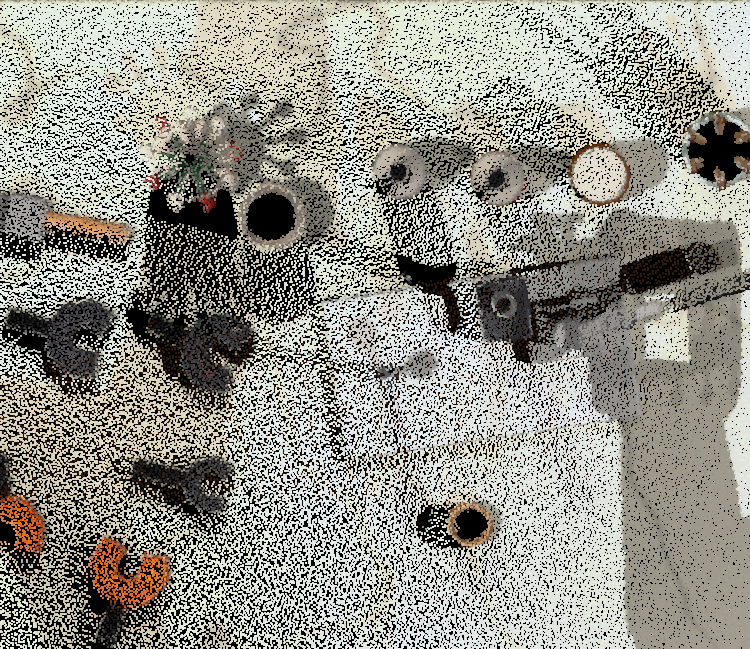

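View pics/wrist0.png

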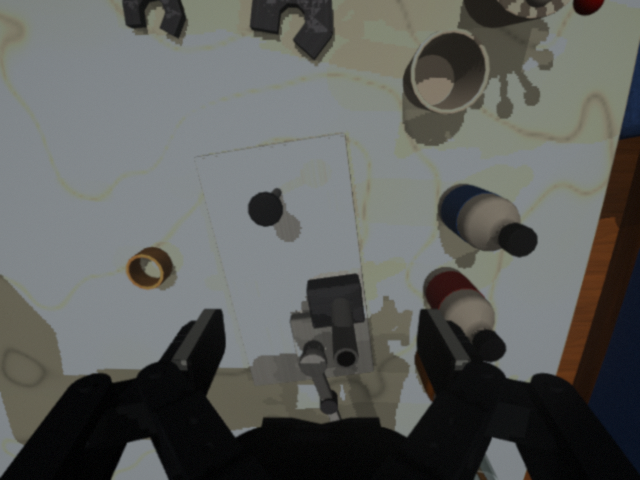

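Map reading: plates at about (0.61,0.32) large, (0.60,0.185) large and (0.465,0.19) small, with the peg at about (0.583,0.012). The wrist view confirms the layout. Next: look from above the plates.

Emit:
carry_out(plan=[{"hand": 85, "linear": [-70, -200, -90], "yaw": 0}, {"hand": 85, "linear": [-70, -200, -90], "yaw": 0}, {"hand": 85, "linear": [-70, -200, -90], "yaw": 0}, {"hand": 85, "linear": [-70, -200, -90], "yaw": 0}, {"hand": 85, "linear": [-70, -200, -90], "yaw": 0}, {"hand": 85, "linear": [-70, -200, -90], "yaw": 0}, {"hand": 85, "linear": [-70, -200, -90], "yaw": 0}, {"hand": 85, "linear": [-70, -200, -90], "yaw": 0}])

```text
t: 0.82
eef_pos: [0.5548, 0.201, 0.3219]
ee_rot: [0.0, 1.0, 0.001, 0.001]
ft_force: [-0.5, -0.1, -0.8]
opening: 0.0853
```

```bash
cat >> h.py <<'E'
import subprocess
def snap(n,tag,k=1.0):
    c=cam(n); im,d=get_image(n); cv2.imwrite(f"pics/{tag}.png",np.clip(im*k,0,255).astype(np.uint8)); np.savez(f"{tag}.npz",im=im,d=d,K=c[0],k1=c[1],o=c[2],R=c[3]); return im,d,c
def plate_sdf(x,y,big):
    "signed-distance-ish (neg inside) of plate outline"
    Ro,g,xg=(.038,.008,.016) if big else (.027,.009,.013)
    r=np.hypot(x,y)
    ring=np.maximum(r-Ro,.012-r)
    half=np.where(x<xg,g,g+(x-xg)*0.5)
    gap=np.minimum(half-abs(y),x)  # >0 inside gap
    ring=np.maximum(ring,gap)
    tab=np.maximum.reduce([abs(y)-.01,-.080-x,x+.012+.008])
    return np.minimum(ring,tab)
from scipy.optimize import minimize
def fit_plate(Pin,x0,big,Pout=None,Rout=.1):
    "Pin Nx2 plate-top points, Pout background; maximise inside/outside agreement"
    def cost(p):
        c,s=np.cos(p[2]),np.sin(p[2])
        def loc(P):
            q=P-p[:2]; return q[:,0]*c+q[:,1]*s,-q[:,0]*s+q[:,1]*c
        f=np.tanh(plate_sdf(*loc(Pin),big)/.0015).mean()
        if Pout is not None and len(Pout): f-=np.tanh(plate_sdf(*loc(Pout),big)/.0015).sum()/len(Pin)
        return f
    best=None
    for da in np.linspace(-.4,.4,5):
        r=minimize(cost,[x0[0],x0[1],x0[2]+da],method="Nelder-Mead",options=dict(xatol=1e-5,fatol=1e-6,maxiter=600,initial_simplex=[[x0[0],x0[1],x0[2]+da],[x0[0]+.006,x0[1],x0[2]+da],[x0[0],x0[1]+.006,x0[2]+da],[x0[0],x0[1],x0[2]+da+.15]]))
        if best is None or r.fun<best.fun: best=r
    return best.x,best.fun
def fits(P,d,guess,zt=.012):
    for g in guess:
        x,y,a,big=g
        near=(d>0)&(np.hypot(P[...,0]-x,P[...,1]-y)<.11)
        i=near&(abs(P[...,2]-zt)<.0045); o=near&(abs(P[...,2]-zt)>=.0045)&(P[...,2]<zt+.01)
        for b in (0,1):
            print(g,b,np.round(fit_plate(P[i][:,:2],(x,y,a),b,P[o][:,:2])[0],4),round(fit_plate(P[i][:,:2],(x,y,a),b,P[o][:,:2])[1],3),i.sum(),"z",round(np.median(P[i][:,2]),4))
E
python3 - <<'E'
from h import *
print(monitor.get_state()["eef_pos"])
im,d,c=snap("wrist","w1",1.5); P=cloud("wrist",d,c)
t=(d>0)&(abs(P[...,2])<.006); print("table",np.median(P[t][:,2]))
fits(P,d,[(.612,.32,-1.6,1),(.598,.185,-1.0,1),(.465,.19,-1.57,0)])
E
```

```text
[0.55482052 0.20101748 0.32185478]
table -0.0003767194752070657
(0.612, 0.32, -1.6, 1) 0 [ 0.6105  0.3179 -1.857 ] -5.438 3871 z 0.0116
(0.612, 0.32, -1.6, 1) 1 [ 0.6105  0.3182 -1.8579] -5.824 3871 z 0.0116
(0.598, 0.185, -1.0, 1) 0 [ 0.5962  0.1818 -1.9958] -7.603 2294 z 0.0116
(0.598, 0.185, -1.0, 1) 1 [ 0.5963  0.1819 -1.9952] -8.121 2294 z 0.0116
(0.465, 0.19, -1.57, 0) 0 [ 0.4633  0.1893 -1.7978] -8.544 2084 z 0.0115
(0.465, 0.19, -1.57, 0) 1 [ 0.4627  0.1885 -1.8051] -7.824 2084 z 0.0115
```

View pics/w1.png

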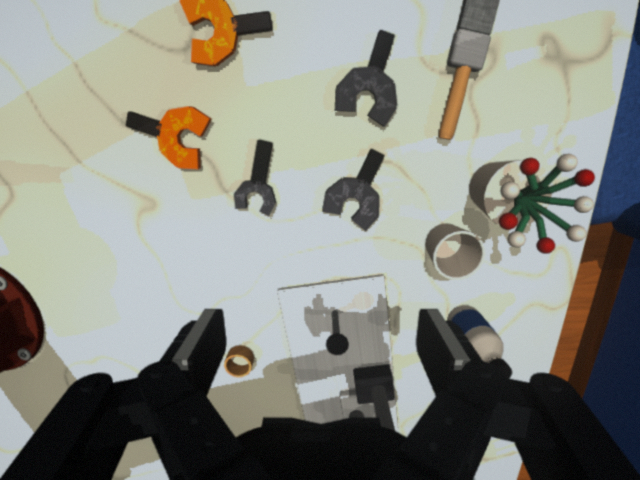

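L2 fit (.596,.182,-1.995), L1 (.6105,.318,-1.858) and S (.463,.189,-1.80) are all large/large/small, with their gaps facing the stand. Now the peg axis.

Run:
```python
from h import *
for n in ("wrist0","w1","side0","scene0"):
    z=np.load(n+".npz"); P=cloud("",z["d"],(z["K"],float(z["k1"]),z["o"],z["R"])); d=z["d"]
    m=(d>0)&(np.hypot(P[...,0]-.583,P[...,1]-.012)<.03)
    t=m&(P[...,2]>.0905)&(P[...,2]<.1); p=P[t][:,:2].astype(np.float32)
    print(n,"top z",np.median(P[t][:,2]).round(4),"mean",p.mean(0).round(4),"circle",np.round(cv2.minEnclosingCircle(p),4) if 0 else cv2.minEnclosingCircle(p),t.sum())
    r=m&(P[...,2]>.02)&(P[...,2]<.08); q=P[r]
    if r.sum(): print("  rod visible pts",np.median(q,0).round(4),r.sum())
    # base plate points
    b=(d>0)&(abs(P[...,2]-.010)<.003)&(P[...,0]>.45)&(P[...,0]<.75)&(P[...,1]>-.25)&(P[...,1]<.08)
    if b.sum()>500: print("  base",cv2.minAreaRect(P[b][:,:2].astype(np.float32)))
    s=(d>0)&(P[...,2]>.12)&(P[...,2]<.14)&(P[...,0]>.5)&(P[...,0]<.75)&(P[...,1]>-.25)&(P[...,1]<.0)
    if s.sum(): print("  socket",P[s].mean(0),s.sum())
```

```text
wrist0 top z 0.0934 mean [0.576  0.0171] circle ((0.5757161974906921, 0.016687851399183273), 0.014851954765617847) 922
  rod visible pts [0.5785 0.0205 0.0319] 43
  base ((0.6288008093833923, -0.07729318737983704), (0.2370435893535614, 0.30064821243286133), 8.700535774230957)
  socket [ 0.64440743 -0.10202644  0.12834905] 556
w1 top z 0.0934 mean [0.5756 0.018 ] circle ((0.5758199095726013, 0.016724344342947006), 0.014834992587566376) 336
  rod visible pts [0.5755 0.0202 0.0474] 136
  base ((0.5910518765449524, -0.08234773576259613), (0.1613626331090927, 0.3015376627445221), 8.61197566986084)
  socket [ 0.64854211 -0.09534889  0.12105418] 11
side0 top z 0.093 mean [0.5754 0.0161] circle ((0.5753628015518188, 0.016961336135864258), 0.015269511379301548) 109
  rod visible pts [0.5749 0.0143 0.0491] 123
  base ((0.627618134021759, -0.0790608674287796), (0.23527167737483978, 0.30839231610298157), 8.289056777954102)
  socket [ 0.64376179 -0.10649578  0.12707026] 141
scene0 top z 0.0949 mean [0.5806 0.0187] circle ((0.5781424641609192, 0.016306569799780846), 0.016544528305530548) 115
  rod visible pts [0.5805 0.0192 0.0511] 92
  base ((0.5920148491859436, -0.08150939643383026), (0.16796661913394928, 0.3015590012073517), 8.413098335266113)
  socket [ 0.6500191  -0.10152068  0.12846712] 108
```

Emit:
carry_out(plan=[{"hand": 42, "linear": [69, -41, 262], "yaw": 0.424}, {"hand": 42, "linear": [69, -41, 262], "yaw": 0.424}, {"hand": 42, "linear": [69, -41, 262], "yaw": 0.424}, {"hand": 42, "linear": [69, -41, 262], "yaw": 0.424}, {"hand": 42, "linear": [69, -41, 262], "yaw": 0.424}, {"hand": 42, "linear": [69, -41, 262], "yaw": 0.424}, {"hand": 42, "linear": [69, -41, 262], "yaw": 0.424}, {"hand": 42, "linear": [69, -41, 262], "yaw": 0.424}])

```text
t: 1.53
eef_pos: [0.6187, 0.2376, 0.0494]
ee_rot: [0.004, 0.977, -0.211, -0.007]
ft_force: [-1.5, -1.9, -0.5]
opening: 0.0422
```

```bash
cat >> h.py <<'E'
def delta(tx,ty,tz,ang=None):
    "tool-frame shift (mm) and yaw from measured pose to TCP target; ang = world angle of tool x"
    s=monitor.get_state(); Rm=rot(s["ee_rot"]); p=s["eef_pos"]
    D=np.array([tx,ty,tz])-p; a=np.arctan2(Rm[1,0],Rm[0,0]); h=np.array([[np.cos(a),np.sin(a),0],[np.sin(a),-np.cos(a),0],[0,0,-1]])
    print("t",round(s["t"],2),"at",p.round(4),"ang",round(a,4),"tilt",round(np.degrees(np.arccos(-Rm[2,2])),2),"F",s["ft_force"].round(1),"open",round(s["opening"],4),"q6",round(s["joint_positions"][5],2))
    print("lin",(h@D*1000).round(1),"yaw",None if ang is None else round((a-ang+np.pi)%(2*np.pi)-np.pi,4))
def plate_grip(x,y,th,g=.066): return x-g*np.cos(th),y-g*np.sin(th),th+np.pi/2
E
python3 - <<'E'
from h import *
gx,gy,a=plate_grip(.5963,.1819,-1.995); delta(gx,gy,.003,a)
im,d,c=snap("wrist","w2",1.5); P=cloud("wrist",d,c)
fits(P,d,[(.6105,.318,-1.858,1)])
E
```

```text
t 1.53 at [0.6187 0.2376 0.0494] ang -0.4262 tilt 0.92 F [-1.5 -1.9 -0.5] open 0.0422 q6 0.69
lin [ 2.5 -6.  46.4] yaw -0.002
(0.6105, 0.318, -1.858, 1) 0 [ 0.6097  0.3184 -1.8587] -4.164 20960 z 0.0116
(0.6105, 0.318, -1.858, 1) 1 [ 0.6096  0.3183 -1.8607] -4.595 20960 z 0.0116
```

Emit:
carry_out(plan=[{"hand": 42, "linear": [0, 0, 0], "yaw": 0}, {"hand": 42, "linear": [0, 0, 0], "yaw": 0}, {"hand": 42, "linear": [0, 0, 0], "yaw": 0}])

```text
t: 1.83
eef_pos: [0.626, 0.2409, 0.0625]
ee_rot: [-0.001, 0.978, -0.211, 0.002]
ft_force: [-0.4, -0.1, -0.5]
opening: 0.042
```

Run:
```python
from h import *
gx,gy,a=plate_grip(.5963,.1819,-1.995); delta(gx,gy,.003,a)
```

```text
t 1.83 at [0.626  0.2409 0.0625] ang -0.4247 tilt 0.29 F [-0.4 -0.1 -0.5] open 0.042 q6 0.69
lin [-2.8  0.  59.5] yaw -0.0005
```

Emit:
carry_out(plan=[{"hand": 42, "linear": [0, -1, 20], "yaw": 0}, {"hand": 42, "linear": [0, -1, 36], "yaw": 0}, {"hand": 42, "linear": [0, -1, 47], "yaw": 0}, {"hand": 42, "linear": [0, -1, 53], "yaw": 0}, {"hand": 42, "linear": [0, -1, 55], "yaw": 0}, {"hand": 42, "linear": [0, -1, 56], "yaw": 0}, {"hand": 42, "linear": [0, -1, 56], "yaw": 0}, {"hand": 42, "linear": [0, -1, 56], "yaw": 0}])

```text
t: 2.5
eef_pos: [0.6251, 0.2421, 0.004]
ee_rot: [-0.0, 0.978, -0.21, 0.001]
ft_force: [-0.8, 0.2, -0.0]
opening: 0.0422
```

Run:
```python
from h import *
gx,gy,a=plate_grip(.5963,.1819,-1.995); delta(gx,gy,.003,a)
```

```text
t 2.5 at [0.6251 0.2421 0.004 ] ang -0.4239 tilt 0.08 F [-0.8  0.2 -0. ] open 0.0422 q6 0.69
lin [-1.5  0.8  1. ] yaw 0.0003
```

Emit:
carry_out(plan=[{"hand": 42, "linear": [-1.5, 0.5, 1], "yaw": 0}, {"hand": 10, "linear": [-1.5, 0.5, 1], "yaw": 0}, {"hand": 10, "linear": [-1.5, 0.5, 1], "yaw": 0}, {"hand": 10, "linear": [-1.5, 0.5, 1], "yaw": 0}, {"hand": 10, "linear": [-1.5, 0.5, 1], "yaw": 0}, {"hand": 10, "linear": [-1.5, 0.5, 1], "yaw": 0}, {"hand": 10, "linear": [-1.5, 0.5, 1], "yaw": 0}])

```text
t: 3.08
eef_pos: [0.6233, 0.2422, 0.003]
ee_rot: [-0.0, 0.978, -0.21, 0.0]
ft_force: [-0.5, -0.5, 3.5]
opening: 0.0183
```

Emit:
carry_out(plan=[{"hand": 10, "linear": [0, 0, -5], "yaw": 0}, {"hand": 10, "linear": [0, 0, -12], "yaw": 0}, {"hand": 10, "linear": [0, 0, -19], "yaw": 0}, {"hand": 10, "linear": [0, 0, -23], "yaw": 0}, {"hand": 10, "linear": [0, 0, -24], "yaw": 0}, {"hand": 10, "linear": [0, 0, -24], "yaw": 0}, {"hand": 10, "linear": [0, 0, -24], "yaw": 0}])

```text
t: 3.67
eef_pos: [0.6227, 0.2421, 0.0263]
ee_rot: [-0.0, 0.978, -0.21, -0.0]
ft_force: [-1.0, 0.5, -2.4]
opening: 0.0176
```

```bash
cat >> h.py <<'E'
def local(P,th_center):
    pass
def heldcheck(th,tag,peg=(.5758,.0168)):
    "side-camera look at the held plate: compare dark/steel points near the expected place"
    s=monitor.get_state(); p=s["eef_pos"]; cx,cy=p[0]+.066*np.cos(th),p[1]+.066*np.sin(th)
    im,d,c=snap("side",tag); P=cloud("side",d,c)
    q=P-np.array([cx,cy,0]); u=q[...,0]*np.cos(th)+q[...,1]*np.sin(th); v=-q[...,0]*np.sin(th)+q[...,1]*np.cos(th)
    m=(d>0)&(np.hypot(u,v)<.055)&(P[...,2]>p[2]-.02)&(P[...,2]<p[2]+.035)&(u>-.036)
    for lo in np.arange(-.036,.044,.008):
        k=m&(u>=lo)&(u<lo+.008)
        if k.sum()>5: print("u %.3f n %d z %.4f..%.4f v %.3f..%.3f"%(lo+.004,k.sum(),*np.percentile(P[k][:,2],[5,95]),*np.percentile(v[k],[2,98])))
    print("expected centre",cx,cy,"max u",np.percentile(u[m],99) if m.sum() else None)
    return P,d,im
E
python3 - <<'E'
from h import *
gx,gy,a=plate_grip(.5963,.1819,-1.995); delta(gx,gy,.003,a)
heldcheck(-1.995,"s1")
E
```

```text
t 3.67 at [0.6227 0.2421 0.0263] ang -0.4241 tilt 0.01 F [-1.   0.5 -2.4] open 0.0176 q6 0.69
lin [ 0.7 -0.3 23.3] yaw 0.0001
u -0.032 n 40 z 0.0324..0.0359 v -0.025..0.023
u -0.024 n 44 z 0.0321..0.0348 v -0.031..0.029
u -0.016 n 76 z 0.0228..0.0349 v -0.036..0.033
u -0.008 n 70 z 0.0268..0.0351 v -0.036..0.035
u 0.000 n 57 z 0.0262..0.0348 v -0.039..0.038
u 0.008 n 50 z 0.0267..0.0348 v -0.035..0.036
u 0.016 n 122 z 0.0216..0.0344 v -0.034..0.034
u 0.024 n 35 z 0.0225..0.0342 v -0.034..0.033
expected centre 0.5955666264624325 0.18193905633257906 max u 0.022012975941577004
```

Emit:
carry_out(plan=[{"hand": 10, "linear": [12, 12, 0], "yaw": 0}, {"hand": 10, "linear": [28, 30, 0], "yaw": 0}, {"hand": 10, "linear": [42, 50, 0], "yaw": 0}, {"hand": 10, "linear": [48, 68, 0], "yaw": 0}, {"hand": 10, "linear": [50, 82, 0], "yaw": 0}, {"hand": 10, "linear": [50, 90, 0], "yaw": 0}, {"hand": 10, "linear": [50, 90, 0], "yaw": 0}, {"hand": 10, "linear": [50, 90, 0], "yaw": 0}])

```text
t: 4.38
eef_pos: [0.6307, 0.1398, 0.026]
ee_rot: [-0.0, 0.978, -0.211, -0.0]
ft_force: [-0.4, 0.3, -2.1]
opening: 0.018
```

Run:
```python
from h import *
gx,gy,a=plate_grip(.5758,.0168,-1.995); delta(gx,gy,.026,a)
heldcheck(-1.995,"s2")
```

```text
t 4.38 at [0.6307 0.1398 0.026 ] ang -0.4246 tilt 0.06 F [-0.4  0.3 -2.1] open 0.018 q6 0.53
lin [ 0.6 68.7 -0. ] yaw -0.0004
u -0.032 n 30 z 0.0325..0.0353 v -0.007..0.025
u -0.024 n 34 z 0.0323..0.0349 v -0.006..0.028
u -0.016 n 62 z 0.0212..0.0348 v -0.008..0.034
u -0.008 n 65 z 0.0083..0.0344 v -0.038..0.044
u 0.000 n 75 z 0.0085..0.0345 v -0.039..0.048
u 0.008 n 106 z 0.0080..0.0344 v -0.037..0.053
u 0.016 n 185 z 0.0078..0.0343 v -0.031..0.049
u 0.024 n 105 z 0.0072..0.0333 v -0.032..0.048
u 0.032 n 73 z 0.0076..0.0105 v -0.033..0.043
u 0.040 n 81 z 0.0070..0.0107 v -0.036..0.038
expected centre 0.6035360829361908 0.07964593577289115 max u 0.051099713432157946
```

Emit:
carry_out(plan=[{"hand": 10, "linear": [0.5, 12, 0], "yaw": 0}, {"hand": 10, "linear": [0.5, 24, 0], "yaw": 0}, {"hand": 10, "linear": [0.5, 36, 0], "yaw": 0}, {"hand": 10, "linear": [0.5, 48, 0], "yaw": 0}, {"hand": 10, "linear": [0.5, 59, 0], "yaw": 0}, {"hand": 10, "linear": [0.5, 66, 0], "yaw": 0}, {"hand": 10, "linear": [0.5, 68.5, 0], "yaw": 0}, {"hand": 10, "linear": [0.5, 68.5, 0], "yaw": 0}])

```text
t: 5.1
eef_pos: [0.6033, 0.0759, 0.0263]
ee_rot: [-0.0, 0.977, -0.211, -0.0]
ft_force: [-0.4, -0.6, -2.2]
opening: 0.0181
```

Run:
```python
from h import *
gx,gy,a=plate_grip(.5758,.0168,-1.995); delta(gx,gy,.013,a)
heldcheck(-1.995,"s3")
im=cv2.imread("pics/s3.png")[150:330,220:420]; cv2.imwrite("pics/s3c.png",cv2.resize(im,None,fx=3,fy=3,interpolation=cv2.INTER_CUBIC))
```

```text
t 5.1 at [0.6033 0.0759 0.0263] ang -0.4254 tilt 0.01 F [-0.4 -0.6 -2.2] open 0.0181 q6 0.44
lin [-0.8 -0.8 13.3] yaw -0.0012
u -0.032 n 60 z 0.0080..0.0354 v -0.027..0.043
u -0.024 n 87 z 0.0080..0.0353 v -0.037..0.047
u -0.016 n 116 z 0.0079..0.0352 v -0.050..0.050
u -0.008 n 145 z 0.0080..0.0351 v -0.052..0.053
u 0.000 n 260 z 0.0081..0.0545 v -0.049..0.049
u 0.008 n 225 z 0.0079..0.0346 v -0.051..0.051
u 0.016 n 289 z 0.0080..0.0345 v -0.048..0.047
u 0.024 n 172 z 0.0075..0.0330 v -0.045..0.046
u 0.032 n 119 z 0.0074..0.0106 v -0.043..0.042
u 0.040 n 98 z 0.0077..0.0102 v -0.036..0.038
expected centre 0.5761810683349554 0.015769073794522803 max u 0.05156145415622346
```

View pics/s3c.png

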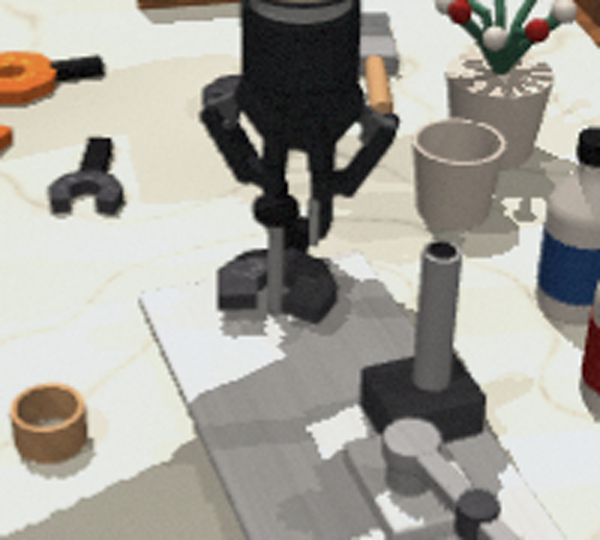

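The plate sits round the peg (crop ≈(275,290)). Lower and release.

Emit:
carry_out(plan=[{"hand": 10, "linear": [-0.5, 0, 5], "yaw": 0}, {"hand": 10, "linear": [-0.5, 0, 10], "yaw": 0}, {"hand": 10, "linear": [-0.5, 0, 12.5], "yaw": 0}, {"hand": 10, "linear": [-0.5, 0, 12.5], "yaw": 0}, {"hand": 35, "linear": [-0.5, 0, 12.5], "yaw": 0}, {"hand": 35, "linear": [-0.5, 0, 12.5], "yaw": 0}, {"hand": 35, "linear": [-0.5, 0, 12.5], "yaw": 0}, {"hand": 35, "linear": [-0.5, 0, 12.5], "yaw": 0}])

```text
t: 5.82
eef_pos: [0.6036, 0.0771, 0.0141]
ee_rot: [-0.0, 0.978, -0.21, 0.0]
ft_force: [0.3, -0.6, -0.4]
opening: 0.035
```

Emit:
carry_out(plan=[{"hand": 35, "linear": [0, 0, -8], "yaw": 0}, {"hand": 35, "linear": [0, -5, -25], "yaw": 0}, {"hand": 35, "linear": [0, -25, -50], "yaw": 0}, {"hand": 42, "linear": [0, -55, -75], "yaw": 0}, {"hand": 42, "linear": [0, -90, -95], "yaw": 0}, {"hand": 42, "linear": [0, -125, -110], "yaw": 0}, {"hand": 42, "linear": [0, -150, -115], "yaw": 0}, {"hand": 42, "linear": [0, -150, -115], "yaw": 0}])

```text
t: 6.48
eef_pos: [0.6686, 0.2191, 0.1336]
ee_rot: [-0.003, 0.978, -0.209, 0.004]
ft_force: [0.0, -0.4, -0.3]
opening: 0.0417
```

Run:
```python
from h import *
im,d,c=snap("wrist","w3",1.5); P=cloud("wrist",d,c)
fits(P,d,[(.6105,.3182,-1.858,1)])
fits(P,d,[(.5758,.0168,-1.995,1)],zt=.022)
im,d,c=snap("side","s4"); P=cloud("side",d,c)
fits(P,d,[(.5758,.0168,-1.995,1)],zt=.022)
gx,gy,a=plate_grip(.610,.3182,-1.859); delta(gx,gy,.003,a)
```

```text
(0.6105, 0.3182, -1.858, 1) 0 [ 0.6093  0.3181 -1.8607] -6.552 8204 z 0.0116
(0.6105, 0.3182, -1.858, 1) 1 [ 0.6093  0.3183 -1.8607] -7.04 8204 z 0.0116
(0.5758, 0.0168, -1.995, 1) 0 [ 0.5738  0.0125 -1.9843] -8.196 872 z 0.0214
(0.5758, 0.0168, -1.995, 1) 1 [ 0.5737  0.0124 -1.9855] -8.195 872 z 0.0214
(0.5758, 0.0168, -1.995, 1) 0 [ 0.5769  0.0238 -1.9846] -7.27 613 z 0.0209
(0.5758, 0.0168, -1.995, 1) 1 [ 0.5781  0.027  -1.9827] -7.716 613 z 0.0209
t 6.58 at [0.6652 0.2146 0.1298] ang -0.4221 tilt 0.07 F [-0.7  0.2 -0.2] open 0.0421 q6 0.63
lin [-101.6 -137.3  126.8] yaw -0.1339
```

Emit:
carry_out(plan=[{"hand": 42, "linear": [-25, -35, 0], "yaw": -0.05}, {"hand": 42, "linear": [-50, -70, 10], "yaw": -0.1}, {"hand": 42, "linear": [-75, -105, 30], "yaw": -0.134}, {"hand": 42, "linear": [-92, -127, 50], "yaw": -0.134}, {"hand": 42, "linear": [-100, -136, 66], "yaw": -0.134}, {"hand": 42, "linear": [-102, -137, 76], "yaw": -0.134}, {"hand": 42, "linear": [-102, -137, 76], "yaw": -0.134}, {"hand": 42, "linear": [-102, -137, 76], "yaw": -0.134}])

```text
t: 7.25
eef_pos: [0.6277, 0.3781, 0.0515]
ee_rot: [0.001, 0.989, -0.145, -0.001]
ft_force: [0.1, -0.6, 0.6]
opening: 0.0421
```

Run:
```python
from h import *
gx,gy,a=plate_grip(.610,.3182,-1.859); delta(gx,gy,.003,a)
```

```text
t 7.25 at [0.6277 0.3781 0.0515] ang -0.2912 tilt 0.2 F [ 0.1 -0.6  0.6] open 0.0421 q6 0.74
lin [ 0.  -3.5 48.5] yaw -0.003
```

Emit:
carry_out(plan=[{"hand": 42, "linear": [0, -3, 15], "yaw": 0}, {"hand": 42, "linear": [0, -3, 30], "yaw": 0}, {"hand": 42, "linear": [0, -3, 41], "yaw": 0}, {"hand": 42, "linear": [0, -3, 47], "yaw": 0}, {"hand": 42, "linear": [0, -3, 49], "yaw": 0}, {"hand": 42, "linear": [0, -3, 49], "yaw": 0}, {"hand": 42, "linear": [0, -3, 49], "yaw": 0}])

```text
t: 7.83
eef_pos: [0.6294, 0.3834, 0.0038]
ee_rot: [-0.0, 0.989, -0.145, 0.0]
ft_force: [0.1, 0.0, -0.3]
opening: 0.042
```

Run:
```python
from h import *
gx,gy,a=plate_grip(.610,.3182,-1.859); delta(gx,gy,.003,a)
```

```text
t 7.83 at [0.6294 0.3834 0.0038] ang -0.2901 tilt 0.01 F [ 0.1  0.  -0.3] open 0.042 q6 0.74
lin [-0.1  2.1  0.8] yaw -0.0019
```

Emit:
carry_out(plan=[{"hand": 42, "linear": [0, 2, 0.8], "yaw": 0}, {"hand": 42, "linear": [0, 2, 0.8], "yaw": 0}, {"hand": 10, "linear": [0, 2, 0.8], "yaw": 0}, {"hand": 10, "linear": [0, 2, 0.8], "yaw": 0}, {"hand": 10, "linear": [0, 2, 0.8], "yaw": 0}, {"hand": 10, "linear": [0, 2, 0.8], "yaw": 0}, {"hand": 10, "linear": [0, 2, 0.8], "yaw": 0}, {"hand": 10, "linear": [0, 2, 0.8], "yaw": 0}])

```text
t: 8.5
eef_pos: [0.6293, 0.3818, 0.004]
ee_rot: [-0.0, 0.99, -0.144, 0.001]
ft_force: [-0.3, -0.2, 4.1]
opening: 0.0177
```

Emit:
carry_out(plan=[{"hand": 10, "linear": [0, 0, -6], "yaw": 0}, {"hand": 10, "linear": [0, 0, -15], "yaw": 0}, {"hand": 10, "linear": [0, 0, -24], "yaw": 0}, {"hand": 10, "linear": [0, 0, -31], "yaw": 0}, {"hand": 10, "linear": [0, 0, -34], "yaw": 0}, {"hand": 10, "linear": [0, 0, -34], "yaw": 0}, {"hand": 10, "linear": [0, 0, -34], "yaw": 0}])

```text
t: 9.08
eef_pos: [0.6288, 0.3817, 0.0374]
ee_rot: [-0.0, 0.99, -0.145, 0.0]
ft_force: [-0.4, -0.1, -2.7]
opening: 0.0178
```

Run:
```python
from h import *
gx,gy,a=plate_grip(.5758,.0168,-1.861); delta(gx,gy,.036,a)
heldcheck(-1.861,"s5")
```

```text
t 9.08 at [0.6288 0.3817 0.0374] ang -0.29 tilt 0.04 F [-0.4 -0.1 -2.7] open 0.0178 q6 0.74
lin [ 53.6 298.8   1.4] yaw 0.0002
u -0.032 n 20 z 0.0426..0.0454 v -0.019..0.025
u -0.024 n 34 z 0.0427..0.0456 v -0.031..0.027
u -0.016 n 54 z 0.0340..0.0454 v -0.032..0.031
u -0.008 n 59 z 0.0345..0.0451 v -0.036..0.034
u 0.000 n 39 z 0.0388..0.0449 v -0.040..0.037
u 0.008 n 39 z 0.0350..0.0451 v -0.032..0.038
u 0.016 n 83 z 0.0317..0.0443 v -0.035..0.034
u 0.024 n 45 z 0.0321..0.0433 v -0.034..0.033
expected centre 0.6098793486605354 0.3184108654949591 max u 0.02406398000373156
```

Emit:
carry_out(plan=[{"hand": 10, "linear": [8, 25, 0], "yaw": 0}, {"hand": 10, "linear": [20, 58, 0], "yaw": 0}, {"hand": 10, "linear": [34, 94, 0], "yaw": 0}, {"hand": 10, "linear": [45, 130, 0], "yaw": 0}, {"hand": 10, "linear": [51, 164, 0], "yaw": 0}, {"hand": 10, "linear": [53, 192, 0], "yaw": 0}, {"hand": 10, "linear": [53.5, 212, 0], "yaw": 0}, {"hand": 10, "linear": [53.5, 222, 0], "yaw": 0}])

```text
t: 9.8
eef_pos: [0.615, 0.1505, 0.0361]
ee_rot: [0.001, 0.989, -0.146, -0.001]
ft_force: [0.6, 0.1, -2.8]
opening: 0.0179
```

Emit:
carry_out(plan=[{"hand": 10, "linear": [0, 0, 0], "yaw": 0}, {"hand": 10, "linear": [0, 0, 0], "yaw": 0}])

```text
t: 9.97
eef_pos: [0.6164, 0.1539, 0.0369]
ee_rot: [-0.0, 0.989, -0.145, -0.0]
ft_force: [0.3, 0.3, -2.4]
opening: 0.0182
```

Run:
```python
from h import *
gx,gy,a=plate_grip(.5758,.0168,-1.861); delta(gx,gy,.036,a)
heldcheck(-1.861,"s6")
```

```text
t 9.97 at [0.6164 0.1539 0.0369] ang -0.291 tilt 0.05 F [ 0.3  0.3 -2.4] open 0.0182 q6 0.42
lin [ 0.4 77.   0.9] yaw -0.0008
u -0.032 n 42 z 0.0419..0.0446 v -0.024..0.023
u -0.024 n 61 z 0.0418..0.0441 v -0.030..0.028
u -0.016 n 52 z 0.0415..0.0441 v -0.033..0.032
u -0.008 n 48 z 0.0389..0.0440 v -0.038..0.037
u 0.000 n 60 z 0.0201..0.0441 v -0.039..0.038
u 0.008 n 69 z 0.0196..0.0437 v -0.038..0.036
u 0.016 n 134 z 0.0206..0.0441 v -0.035..0.035
u 0.024 n 72 z 0.0203..0.0430 v -0.032..0.033
u 0.032 n 18 z 0.0195..0.0224 v 0.002..0.015
u 0.040 n 24 z 0.0194..0.0219 v -0.022..0.015
expected centre 0.5975078609588318 0.09064339058313108 max u 0.05182874712460961
```

Emit:
carry_out(plan=[{"hand": 10, "linear": [0.4, 13, 0], "yaw": 0}, {"hand": 10, "linear": [0.4, 27, 0], "yaw": 0}, {"hand": 10, "linear": [0.4, 41, 0], "yaw": 0}, {"hand": 10, "linear": [0.4, 54, 0], "yaw": 0}, {"hand": 10, "linear": [0.4, 66, 0], "yaw": 0}, {"hand": 10, "linear": [0.4, 74, 0], "yaw": 0}, {"hand": 10, "linear": [0.4, 76, 0], "yaw": 0}, {"hand": 10, "linear": [0.4, 76, 0], "yaw": 0}])

```text
t: 10.68
eef_pos: [0.5949, 0.0797, 0.0371]
ee_rot: [-0.0, 0.989, -0.145, -0.0]
ft_force: [0.1, 1.2, -2.8]
opening: 0.0184
```

Run:
```python
from h import *
gx,gy,a=plate_grip(.5758,.0168,-1.861); delta(gx,gy,.036,a)
P,d,im=heldcheck(-1.861,"s7")
im=im[150:330,220:420]; cv2.imwrite("pics/s7c.png",cv2.resize(im,None,fx=3,fy=3,interpolation=cv2.INTER_CUBIC))
```

```text
t 10.68 at [0.5949 0.0797 0.0371] ang -0.2916 tilt 0.01 F [ 0.1  1.2 -2.8] open 0.0184 q6 0.31
lin [-0.3 -0.3  1.1] yaw -0.0014
u -0.032 n 40 z 0.0423..0.0450 v -0.024..0.025
u -0.024 n 72 z 0.0218..0.0448 v -0.031..0.029
u -0.016 n 79 z 0.0209..0.0447 v -0.032..0.032
u -0.008 n 105 z 0.0220..0.0446 v -0.038..0.036
u 0.000 n 193 z 0.0206..0.0679 v -0.038..0.038
u 0.008 n 147 z 0.0194..0.0454 v -0.037..0.037
u 0.016 n 227 z 0.0183..0.0438 v -0.035..0.034
u 0.024 n 77 z 0.0188..0.0427 v -0.033..0.032
expected centre 0.5759800083883215 0.01641787862870636 max u 0.023706496124202003
```

View pics/s7c.png

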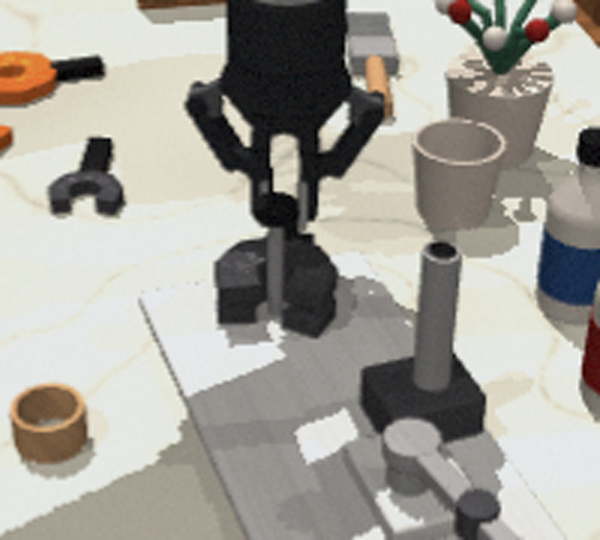

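Second plate is round the peg. Lower, release, retreat.

Emit:
carry_out(plan=[{"hand": 10, "linear": [-0.3, 0, 5], "yaw": 0}, {"hand": 10, "linear": [-0.3, 0, 9], "yaw": 0}, {"hand": 10, "linear": [-0.3, 0, 10.5], "yaw": 0}, {"hand": 10, "linear": [-0.3, 0, 10.5], "yaw": 0}, {"hand": 35, "linear": [-0.3, 0, 10.5], "yaw": 0}, {"hand": 35, "linear": [-0.3, 0, 10.5], "yaw": 0}, {"hand": 35, "linear": [-0.3, 0, 10.5], "yaw": 0}, {"hand": 35, "linear": [-0.3, 0, 10.5], "yaw": 0}])

```text
t: 11.4
eef_pos: [0.5952, 0.0807, 0.0269]
ee_rot: [-0.0, 0.99, -0.144, 0.0]
ft_force: [-0.1, 0.6, 0.2]
opening: 0.0349
```

Emit:
carry_out(plan=[{"hand": 35, "linear": [0, 0, -8], "yaw": 0}, {"hand": 35, "linear": [0, -5, -25], "yaw": 0}, {"hand": 35, "linear": [-10, -25, -50], "yaw": 0}, {"hand": 42, "linear": [-30, -50, -75], "yaw": 0}, {"hand": 42, "linear": [-60, -75, -95], "yaw": 0}, {"hand": 42, "linear": [-90, -95, -110], "yaw": 0}, {"hand": 42, "linear": [-105, -105, -115], "yaw": 0}, {"hand": 42, "linear": [-110, -110, -115], "yaw": 0}])

```text
t: 12.07
eef_pos: [0.5204, 0.2202, 0.1445]
ee_rot: [-0.001, 0.99, -0.143, 0.002]
ft_force: [0.1, -0.0, 0.6]
opening: 0.042
```

Emit:
carry_out(plan=[{"hand": 42, "linear": [0, 0, 0], "yaw": 0}, {"hand": 42, "linear": [0, 0, 0], "yaw": 0}])

```text
t: 12.23
eef_pos: [0.521, 0.2171, 0.1413]
ee_rot: [0.0, 0.99, -0.144, 0.0]
ft_force: [0.3, -0.0, 0.3]
opening: 0.0421
```

Run:
```python
from h import *
im,d,c=snap("wrist","w4",1.5); P=cloud("wrist",d,c)
fits(P,d,[(.4633,.1893,-1.798,0)])
fits(P,d,[(.5758,.0168,-1.861,1)],zt=.034)
im,d,c=snap("side","s8"); P=cloud("side",d,c)
fits(P,d,[(.4633,.1893,-1.798,0)])
fits(P,d,[(.5758,.0168,-1.861,1)],zt=.034)
gx,gy,a=plate_grip(.4633,.1893,-1.798); delta(gx,gy,.003,a)
```

```text
(0.4633, 0.1893, -1.798, 0) 0 [ 0.4633  0.1891 -1.7964] -8.421 4312 z 0.0115
(0.4633, 0.1893, -1.798, 0) 1 [ 0.4634  0.1878 -1.7883] -7.741 4312 z 0.0115
(0.5758, 0.0168, -1.861, 1) 0 [ 0.5713  0.0205 -1.3134] -29.484 372 z 0.0334
(0.5758, 0.0168, -1.861, 1) 1 [ 0.5707  0.0192 -1.3492] -29.484 372 z 0.0334
(0.4633, 0.1893, -1.798, 0) 0 [ 0.4642  0.1962 -1.8001] -10.017 374 z 0.0108
(0.4633, 0.1893, -1.798, 0) 1 [ 0.4646  0.2007 -1.8019] -9.442 374 z 0.0108
(0.5758, 0.0168, -1.861, 1) 0 [ 0.5762  0.0267 -1.8805] -7.904 568 z 0.0329
(0.5758, 0.0168, -1.861, 1) 1 [ 0.5778  0.0331 -1.8859] -8.273 568 z 0.0329
t 12.33 at [0.5211 0.2163 0.1407] ang -0.2912 tilt 0.08 F [-0.8  0.4 -0.1] open 0.0422 q6 0.56
lin [-51.9 -23.4 137.7] yaw -0.064
```

View pics/w4.png

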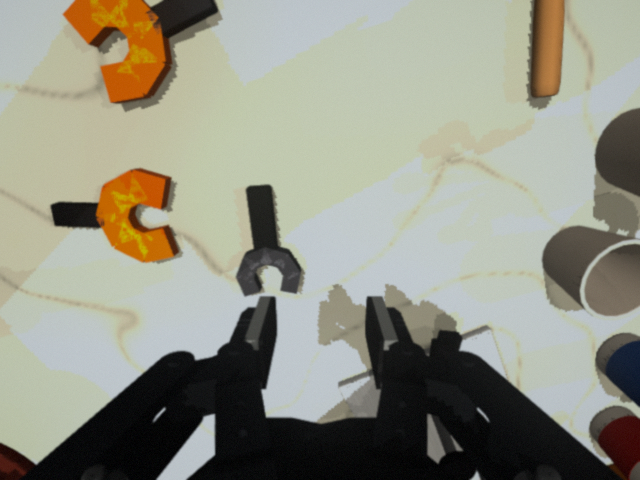

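Only the small plate remains, at (270,240) in the wrist image; the orange decoys are clear of the grasp.

Emit:
carry_out(plan=[{"hand": 42, "linear": [-20, -10, 20], "yaw": -0.03}, {"hand": 42, "linear": [-40, -18, 45], "yaw": -0.064}, {"hand": 42, "linear": [-50, -22, 70], "yaw": -0.064}, {"hand": 42, "linear": [-52, -23, 88], "yaw": -0.064}, {"hand": 42, "linear": [-52, -23, 95], "yaw": -0.064}, {"hand": 42, "linear": [-52, -23, 95], "yaw": -0.064}, {"hand": 42, "linear": [-52, -23, 95], "yaw": -0.064}])

```text
t: 12.92
eef_pos: [0.4785, 0.2537, 0.0464]
ee_rot: [0.0, 0.994, -0.113, -0.0]
ft_force: [-0.1, -0.4, 0.6]
opening: 0.042
```

Run:
```python
from h import *
gx,gy,a=plate_grip(.4633,.1891,-1.797); delta(gx,gy,.003,a)
im,d,c=snap("wrist","w5"); P=cloud("wrist",d,c)
fits(P,d,[(.4633,.1893,-1.798,0)])
```

```text
t 12.92 at [0.4785 0.2537 0.0464] ang -0.2275 tilt 0.02 F [-0.1 -0.4  0.6] open 0.042 q6 0.59
lin [-0.3  0.3 43.4] yaw -0.0013
(0.4633, 0.1893, -1.798, 0) 0 [ 0.4638  0.1885 -1.7951] -5.074 7743 z 0.0115
(0.4633, 0.1893, -1.798, 0) 1 [ 0.4639  0.1882 -1.7926] -4.639 7743 z 0.0115
```

Emit:
carry_out(plan=[{"hand": 42, "linear": [0, 0, 15], "yaw": 0}, {"hand": 42, "linear": [0, 0, 29], "yaw": 0}, {"hand": 42, "linear": [0, 0, 38], "yaw": 0}, {"hand": 42, "linear": [0, 0, 42], "yaw": 0}, {"hand": 42, "linear": [0, 0, 43.4], "yaw": 0}, {"hand": 42, "linear": [0, 0, 43.4], "yaw": 0}, {"hand": 42, "linear": [0, 0, 43.4], "yaw": 0}])

```text
t: 13.55
eef_pos: [0.4784, 0.2547, 0.0039]
ee_rot: [-0.0, 0.994, -0.113, 0.001]
ft_force: [-0.9, -0.4, 0.1]
opening: 0.0421
```

Emit:
carry_out(plan=[{"hand": 10, "linear": [0, 0, 0], "yaw": 0}, {"hand": 10, "linear": [0, 0, 0], "yaw": 0}, {"hand": 10, "linear": [0, 0, 0], "yaw": 0}, {"hand": 10, "linear": [0, 0, 0], "yaw": 0}, {"hand": 10, "linear": [0, 0, 0], "yaw": 0}, {"hand": 10, "linear": [0, 0, 0], "yaw": 0}])

```text
t: 14.05
eef_pos: [0.4786, 0.2548, 0.0042]
ee_rot: [-0.0, 0.994, -0.113, 0.001]
ft_force: [0.1, -1.0, 5.9]
opening: 0.0183
```

Emit:
carry_out(plan=[{"hand": 10, "linear": [0, 0, -7], "yaw": 0}, {"hand": 10, "linear": [0, 0, -18], "yaw": 0}, {"hand": 10, "linear": [0, 0, -30], "yaw": 0}, {"hand": 10, "linear": [0, 0, -40], "yaw": 0}, {"hand": 10, "linear": [0, 0, -45], "yaw": 0}, {"hand": 10, "linear": [0, 0, -45], "yaw": 0}, {"hand": 10, "linear": [0, 0, -45], "yaw": 0}])

```text
t: 14.63
eef_pos: [0.4779, 0.2546, 0.0488]
ee_rot: [-0.0, 0.994, -0.113, 0.001]
ft_force: [0.5, 0.2, -2.3]
opening: 0.0181
```

Run:
```python
from h import *
gx,gy,a=plate_grip(.5758,.0168,-1.797); delta(gx,gy,.048,a)
heldcheck(-1.797,"s9")
```

```text
t 14.63 at [0.4779 0.2546 0.0488] ang -0.226 tilt 0.08 F [ 0.5  0.2 -2.3] open 0.0181 q6 0.59
lin [148.7 143.8   0.8] yaw 0.0002
u -0.032 n 14 z 0.0544..0.0564 v -0.009..0.009
u -0.024 n 23 z 0.0546..0.0564 v -0.018..0.017
u -0.016 n 51 z 0.0452..0.0567 v -0.021..0.021
u -0.008 n 58 z 0.0459..0.0564 v -0.025..0.024
u 0.000 n 39 z 0.0457..0.0565 v -0.028..0.028
u 0.008 n 40 z 0.0444..0.0573 v -0.026..0.026
u 0.016 n 70 z 0.0444..0.0559 v -0.023..0.024
expected centre 0.46312055930347945 0.1903142911229755 max u 0.016840855453916635
```

Emit:
carry_out(plan=[{"hand": 10, "linear": [15, 5, 0], "yaw": 0}, {"hand": 10, "linear": [40, 14, 0], "yaw": 0}, {"hand": 10, "linear": [68, 26, 0], "yaw": 0}, {"hand": 10, "linear": [96, 38, 0], "yaw": 0}, {"hand": 10, "linear": [122, 52, 0], "yaw": 0}, {"hand": 10, "linear": [140, 64, 0], "yaw": 0}, {"hand": 10, "linear": [148, 72, 0], "yaw": 0}, {"hand": 10, "linear": [148.5, 76, 0], "yaw": 0}])

```text
t: 15.35
eef_pos: [0.6068, 0.1449, 0.0476]
ee_rot: [0.0, 0.993, -0.114, 0.0]
ft_force: [-0.0, 0.1, -0.9]
opening: 0.0179
```

Emit:
carry_out(plan=[{"hand": 10, "linear": [0, 0, 0], "yaw": 0}, {"hand": 10, "linear": [0, 0, 0], "yaw": 0}, {"hand": 10, "linear": [0, 0, 0], "yaw": 0}])

```text
t: 15.6
eef_pos: [0.6037, 0.148, 0.0475]
ee_rot: [0.0, 0.994, -0.112, -0.001]
ft_force: [0.3, -0.1, -0.7]
opening: 0.0177
```

Run:
```python
from h import *
gx,gy,a=plate_grip(.5758,.0168,-1.797); delta(gx,gy,.048,a)
heldcheck(-1.797,"s10")
```

```text
t 15.6 at [0.6037 0.148  0.0475] ang -0.225 tilt 0.11 F [ 0.3 -0.1 -0.7] open 0.0177 q6 0.35
lin [ 2.2 68.1 -0.5] yaw 0.0012
u -0.032 n 19 z 0.0519..0.0550 v -0.010..0.009
u -0.024 n 29 z 0.0521..0.0555 v -0.017..0.018
u -0.016 n 47 z 0.0527..0.0553 v -0.022..0.021
u -0.008 n 42 z 0.0523..0.0553 v -0.024..0.026
u 0.000 n 41 z 0.0326..0.0548 v -0.027..0.028
u 0.008 n 47 z 0.0317..0.0553 v -0.025..0.026
u 0.016 n 64 z 0.0318..0.0543 v -0.024..0.024
u 0.024 n 11 z 0.0310..0.0342 v -0.003..0.012
u 0.032 n 28 z 0.0314..0.0345 v -0.020..0.022
u 0.040 n 52 z 0.0320..0.0346 v -0.025..0.031
expected centre 0.588882846396824 0.0836581291602706 max u 0.05275351834374681
```

Emit:
carry_out(plan=[{"hand": 10, "linear": [1, 12, 0], "yaw": 0}, {"hand": 10, "linear": [1, 24, 0], "yaw": 0}, {"hand": 10, "linear": [1, 36, 0], "yaw": 0}, {"hand": 10, "linear": [1, 48, 0], "yaw": 0}, {"hand": 10, "linear": [1, 59, 0], "yaw": 0}, {"hand": 10, "linear": [1, 65.5, 0], "yaw": 0}, {"hand": 10, "linear": [1, 67.5, 0], "yaw": 0}, {"hand": 10, "linear": [1, 67.5, 0], "yaw": 0}])

```text
t: 16.32
eef_pos: [0.591, 0.0802, 0.0482]
ee_rot: [-0.0, 0.994, -0.114, -0.0]
ft_force: [0.0, 0.4, -1.7]
opening: 0.0182
```

Run:
```python
from h import *
gx,gy,a=plate_grip(.5758,.0168,-1.797); delta(gx,gy,.048,a)
P,d,im=heldcheck(-1.797,"s11")
im=im[150:330,220:420]; cv2.imwrite("pics/s11c.png",cv2.resize(im,None,fx=3,fy=3,interpolation=cv2.INTER_CUBIC))
```

```text
t 16.32 at [0.591  0.0802 0.0482] ang -0.2276 tilt 0.01 F [ 0.   0.4 -1.7] open 0.0182 q6 0.24
lin [-0.6 -0.8  0.2] yaw -0.0013
u -0.032 n 7 z 0.0533..0.0568 v -0.010..0.008
u -0.024 n 36 z 0.0321..0.0556 v -0.022..0.030
u -0.016 n 75 z 0.0314..0.0556 v -0.037..0.033
u -0.008 n 108 z 0.0314..0.0556 v -0.040..0.036
u 0.000 n 190 z 0.0315..0.0718 v -0.036..0.034
u 0.008 n 148 z 0.0317..0.0558 v -0.035..0.034
u 0.016 n 175 z 0.0289..0.0539 v -0.035..0.032
u 0.024 n 15 z 0.0290..0.0336 v -0.020..0.030
expected centre 0.5761923149451013 0.01586281086904011 max u 0.021115593688641365
```

View pics/s11c.png

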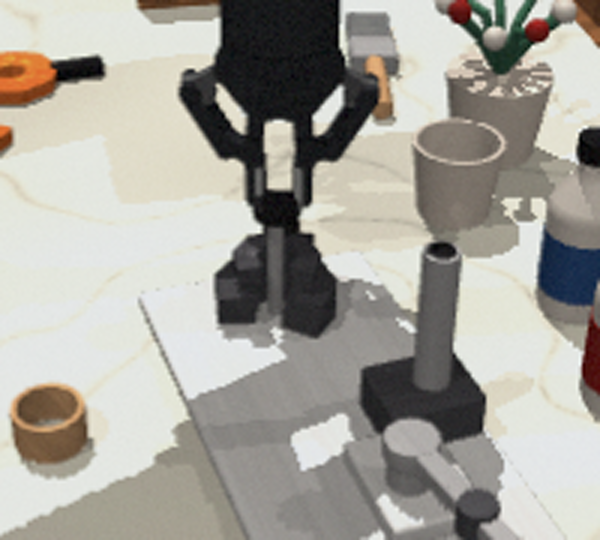

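All three are round the peg; lower the small plate 9.5 mm, release, retreat.

Emit:
carry_out(plan=[{"hand": 10, "linear": [-0.5, -0.5, 5], "yaw": 0}, {"hand": 10, "linear": [-0.5, -0.5, 8.5], "yaw": 0}, {"hand": 10, "linear": [-0.5, -0.5, 9.5], "yaw": 0}, {"hand": 10, "linear": [-0.5, -0.5, 9.5], "yaw": 0}, {"hand": 35, "linear": [-0.5, -0.5, 9.5], "yaw": 0}, {"hand": 35, "linear": [-0.5, -0.5, 9.5], "yaw": 0}, {"hand": 35, "linear": [-0.5, -0.5, 9.5], "yaw": 0}, {"hand": 35, "linear": [-0.5, -0.5, 9.5], "yaw": 0}])

```text
t: 17.03
eef_pos: [0.5909, 0.0817, 0.0388]
ee_rot: [0.0, 0.994, -0.113, 0.0]
ft_force: [-0.0, -0.3, -0.3]
opening: 0.035
```

Emit:
carry_out(plan=[{"hand": 35, "linear": [0, 0, -8], "yaw": 0}, {"hand": 35, "linear": [0, -5, -25], "yaw": 0}, {"hand": 35, "linear": [0, -20, -55], "yaw": 0}, {"hand": 35, "linear": [0, -30, -90], "yaw": 0}, {"hand": 35, "linear": [0, -35, -130], "yaw": 0}, {"hand": 35, "linear": [0, -35, -165], "yaw": 0}, {"hand": 35, "linear": [0, -35, -185], "yaw": 0}, {"hand": 35, "linear": [0, -35, -190], "yaw": 0}])

```text
t: 17.7
eef_pos: [0.6019, 0.1163, 0.2358]
ee_rot: [-0.001, 0.994, -0.113, 0.006]
ft_force: [0.5, 0.1, 0.2]
opening: 0.0351
```

Run:
```python
from h import *
delta(.5758,.0168,.25,0)
im,d,c=snap("side","s12"); P=cloud("side",d,c)
for zt in (.022,.034,.046):
    m=(d>0)&(np.hypot(P[...,0]-.5758,P[...,1]-.0168)<.045)&(abs(P[...,2]-zt)<.004); print(zt,m.sum(),np.median(P[m],0).round(4))
fits(P,d,[(.5758,.0168,-1.797,0)],zt=.046)
# wrench handle: points z .045-.068 away from socket
B=np.array([.6144,-.1695])
m=(d>0)&(P[...,2]>.05)&(P[...,2]<.07)&(np.hypot(P[...,0]-B[0],P[...,1]-B[1])<.2)&(np.hypot(P[...,0]-B[0],P[...,1]-B[1])>.1)&(P[...,1]<-.15)&(im.max(-1)<60)
q=P[m]; print(m.sum(),q.mean(0)); v=q[:,:2]-B; print("ang",np.degrees(np.arctan2(v[:,1].mean(),v[:,0].mean())), "r",np.percentile(np.hypot(*v.T),[1,99]))
vx,vy,x0,y0=cv2.fitLine(q[:,:2].astype(np.float32),cv2.DIST_HUBER,0,.01,.01).ravel(); print("line",vx,vy,x0,y0,np.degrees(np.arctan2(vy,vx)))
np.save("handle.npy",q)
im=im[180:400,220:500]; cv2.imwrite("pics/s12c.png",cv2.resize(im,None,fx=2.5,fy=2.5,interpolation=cv2.INTER_CUBIC))
```

```text
t 17.7 at [0.6019 0.1163 0.2358] ang -0.2256 tilt 0.66 F [0.5 0.1 0.2] open 0.0351 q6 0.3
lin [ -3.2 102.8 -14.2] yaw -0.2256
0.022 127 [0.5833 0.0017 0.0223]
0.034 279 [0.5612 0.0124 0.0332]
0.046 284 [0.5899 0.0191 0.0449]
(0.5758, 0.0168, -1.797, 0) 0 [ 0.5822  0.024  -1.8618] -15.171 322 z 0.0449
(0.5758, 0.0168, -1.797, 0) 1 [ 0.5851  0.0371 -1.8537] -14.75 322 z 0.0449
919 [ 0.65702263 -0.31264309  0.0597986 ]
ang -73.41844610647554 r [0.1035832  0.18855768]
line 0.31082723 -0.95046645 0.653416 -0.30630556 -71.89091
```

View pics/s12c.png

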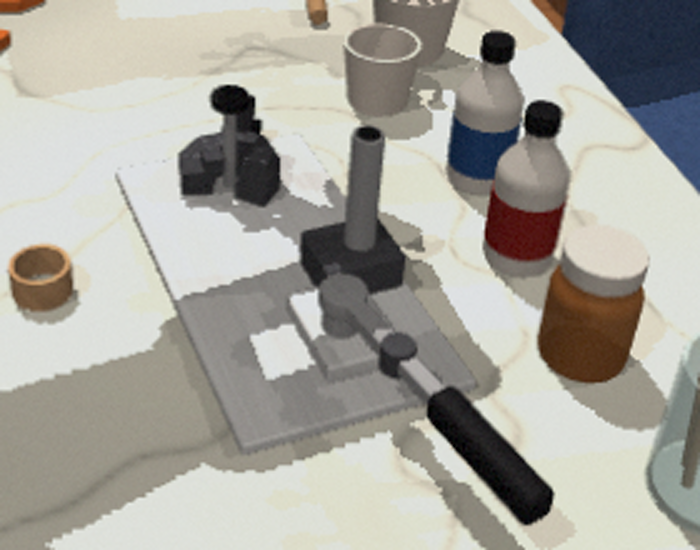

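Stack is three plates under the cap (tops at .022/.033/.045). The wrench handle is at about −73°. Move over it to measure and refine.

Emit:
carry_out(plan=[{"hand": 34, "linear": [10, 30, -10], "yaw": -0.05}, {"hand": 34, "linear": [24, 65, -10], "yaw": -0.12}, {"hand": 34, "linear": [38, 102, -10], "yaw": -0.2}, {"hand": 34, "linear": [52, 140, -10], "yaw": -0.28}, {"hand": 34, "linear": [66, 176, -10], "yaw": -0.36}, {"hand": 34, "linear": [80, 210, -10], "yaw": -0.44}, {"hand": 34, "linear": [92, 236, -10], "yaw": -0.5}, {"hand": 34, "linear": [100, 250, -10], "yaw": -0.52}])

```text
t: 18.42
eef_pos: [0.6384, -0.1539, 0.2353]
ee_rot: [-0.0, 0.989, 0.146, -0.002]
ft_force: [0.4, 0.6, 0.1]
opening: 0.034
```

Run:
```python
from h import *
delta(.655,-.295,.19,.297)
```

```text
t 18.42 at [ 0.6384 -0.1539  0.2353] ang 0.293 tilt 0.26 F [0.4 0.6 0.1] open 0.034 q6 -0.64
lin [-24.9 139.9  45.3] yaw -0.004
```

Run:
```python
from h import *
B=np.array([.6144,-.1695])
z=np.load("handle.npy"); print("side top", [ (z[z[:,2]>.061]).mean(0).round(4), (z[:,2]>.061).sum()])
for n in ("scene","wrist","side"):
    im,d,c=snap(n,n+"b",1.5); P=cloud(n,d,c)
    r=np.hypot(P[...,0]-B[0],P[...,1]-B[1])
    m=(d>0)&(P[...,2]>.0605)&(P[...,2]<.068)&(r<.2)&(r>.09)&(P[...,1]<-.2)
    q=P[m]; 
    if len(q)>20: print(n,len(q),q.mean(0),cv2.minAreaRect(q[:,:2].astype(np.float32)))
    m=(d>0)&(P[...,2]>.04)&(P[...,2]<.075)&(r<.03); q=P[m]
    if len(q)>20: print("  bolt",len(q),np.percentile(q,[5,50,95],axis=0).round(4).tolist())
```

```text
side top [array([ 0.6582, -0.3075,  0.0623]), np.int64(483)]
scene 282 [ 0.68094698 -0.29100684  0.06380815] ((0.7085557579994202, -0.2517903745174408), (0.2035454511642456, 0.08441343158483505), 47.676395416259766)
  bolt 250 [[0.6055, -0.1928, 0.0426], [0.6243, -0.1699, 0.0584], [0.6307, -0.1544, 0.0616]]
wrist 1137 [ 0.66678728 -0.29618972  0.06244636] ((0.6893885135650635, -0.2630463242530823), (0.17186293005943298, 0.07607144862413406), 54.484127044677734)
  bolt 1030 [[0.6018, -0.1943, 0.0548], [0.616, -0.1713, 0.0581], [0.6268, -0.1561, 0.0595]]
side 765 [ 0.68450891 -0.28631532  0.06267868] ((0.7058039903640747, -0.25604814291000366), (0.1929503083229065, 0.08166944980621338), 47.25053787231445)
  bolt 366 [[0.6003, -0.1953, 0.0464], [0.6141, -0.1771, 0.0569], [0.6267, -0.159, 0.0589]]
```

View pics/wristb.png

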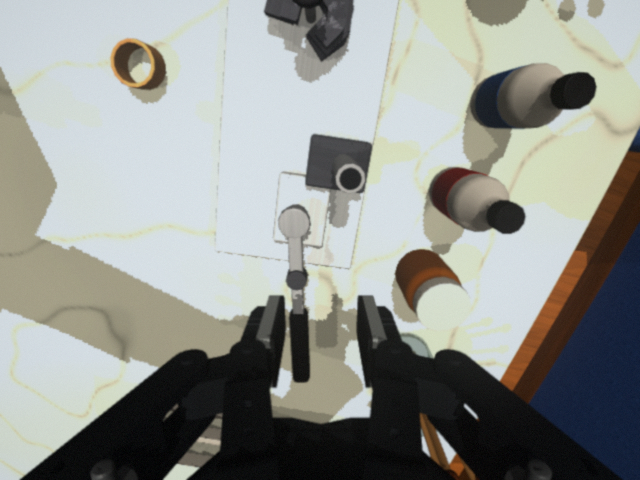

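The handle is clear at (300,312)–(301,380), with the bolt head at (293,222). Convert those pixels.

Run:
```python
from h import *
z=np.load("wristb.npz"); d=z["d"]; P=cloud("",d,(z["K"],float(z["k1"]),z["o"],z["R"])); im=z["im"]
print("bolt",P[222,293],"pivot",P[279,297])
m=np.zeros_like(d,bool); m[312:382,284:316]=1; m&=(P[...,2]>.0585)&(P[...,2]<.067)&(im.max(-1)<60)
q=P[m][:,:2].astype(np.float32); rc=cv2.minAreaRect(q); print(m.sum(),np.median(P[m][:,2]),rc)
vx,vy,x0,y0=cv2.fitLine(q,cv2.DIST_HUBER,0,.01,.01).ravel(); print(np.degrees(np.arctan2(vy,vx)),x0,y0)
c=np.array([.6144,-.1695]); v=np.array(rc[0])-c; print("from B: r",np.hypot(*v),np.degrees(np.arctan2(v[1],v[0])))
```

```text
bolt [ 0.61330337 -0.16882201  0.05826732] pivot [ 0.63304081 -0.22497874  0.06095996]
1128 0.062167879060884196 ((0.6577340960502625, -0.30607181787490845), (0.019475828856229782, 0.08827880024909973), 18.126876831054688)
-72.08982 0.65724117 -0.30411258
from B: r 0.14328190855146555 -72.39582111795075
```

Run:
```python
from h import *
delta(.6590,-.309,.10,.3124)
```

```text
t 18.57 at [ 0.6386 -0.1512  0.2356] ang 0.2908 tilt 0.28 F [ 0.1  0.6 -0.1] open 0.034 q6 -0.63
lin [-25.7 157.1 135.6] yaw -0.0216
```

Emit:
carry_out(plan=[{"hand": 34, "linear": [-6, 30, 0], "yaw": -0.02}, {"hand": 34, "linear": [-12, 66, 10], "yaw": -0.02}, {"hand": 34, "linear": [-18, 100, 35], "yaw": -0.02}, {"hand": 34, "linear": [-23, 128, 65], "yaw": -0.02}, {"hand": 34, "linear": [-25, 148, 98], "yaw": -0.02}, {"hand": 34, "linear": [-26, 156, 122], "yaw": -0.02}, {"hand": 34, "linear": [-26, 157, 134], "yaw": -0.02}, {"hand": 34, "linear": [-26, 157, 136], "yaw": -0.02}])

```text
t: 19.23
eef_pos: [0.6575, -0.305, 0.0968]
ee_rot: [-0.003, 0.988, 0.156, -0.004]
ft_force: [0.1, 0.4, 0.0]
opening: 0.0342
```

Emit:
carry_out(plan=[{"hand": 34, "linear": [0, 0, 0], "yaw": 0}, {"hand": 34, "linear": [0, 0, 0], "yaw": 0}, {"hand": 34, "linear": [0, 0, 0], "yaw": 0}])

```text
t: 19.48
eef_pos: [0.6625, -0.3075, 0.1057]
ee_rot: [0.001, 0.988, 0.157, 0.002]
ft_force: [0.7, -0.6, 1.6]
opening: 0.0338
```

Run:
```python
from h import *
delta(.6588,-.308,.045,.3124)
```

```text
t 19.48 at [ 0.6625 -0.3075  0.1057] ang 0.3155 tilt 0.26 F [ 0.7 -0.6  1.6] open 0.0338 q6 -0.85
lin [-3.7 -0.6 60.7] yaw 0.0031
```

Emit:
carry_out(plan=[{"hand": 40, "linear": [-1, 0, 0], "yaw": 0}, {"hand": 40, "linear": [-1, 0, 10], "yaw": 0}, {"hand": 40, "linear": [-1, 0, 24], "yaw": 0}, {"hand": 40, "linear": [-1, 0, 38], "yaw": 0}, {"hand": 40, "linear": [-1, 0, 48], "yaw": 0}, {"hand": 40, "linear": [-1, 0, 54], "yaw": 0}, {"hand": 40, "linear": [-1, 0, 56], "yaw": 0}, {"hand": 40, "linear": [-1, 0, 56], "yaw": 0}])

```text
t: 20.15
eef_pos: [0.6587, -0.3079, 0.0447]
ee_rot: [-0.001, 0.988, 0.156, -0.001]
ft_force: [-0.3, -0.3, -0.4]
opening: 0.0399
```

```bash
cat > arc.py <<'E'
from h import *
import sys
# rows: handle angle targets (deg, bolt phase) ; beyond -126.6 rotates about pivot
B=np.array([.614,-.169]); HOME=-66.4-60.2
u=lambda a: np.array([np.cos(np.radians(a)),np.sin(np.radians(a))])
def pose(phi,lag=.006,r=.145):
    if phi>=HOME: g=B+r*u(phi)
    else: g=B+.06*u(HOME)+(r-.06)*u(phi)
    return g-lag*u(phi+90), np.radians(phi+90)
s=monitor.get_state(); Rm=rot(s["ee_rot"]); a0=np.arctan2(Rm[1,0],Rm[0,0])
cx,cy,ca=[float(v) for v in sys.argv[1:4]] if len(sys.argv)>4 else (*s["eef_pos"][:2],a0)
print("at",s["eef_pos"].round(4),"ang",round(a0,4),"F",s["ft_force"].round(1),"T",s["ft_torque"].round(2),s["opening"])
for phi in map(float,sys.argv[-1].split(",")):
    g,a=pose(phi); D=g-np.array([cx,cy])
    print(phi,"x %.1f y %.1f yaw %.3f"%((D@[np.cos(ca),np.sin(ca)])*1e3,(D@[np.sin(ca),-np.cos(ca)])*1e3,ca-a), g.round(4))
E
python3 arc.py -72,-77,-82,-87,-92,-97,-102,-107
```

```text
at [ 0.6587 -0.3079  0.0447] ang 0.3138 F [-0.3 -0.3 -0.4] T [ 0.03  0.04 -0.02] 0.03989743169406237
-72.0 x -5.6 y -0.9 yaw -0.000 [ 0.6531 -0.3088]
-77.0 x -18.2 y -2.0 yaw 0.087 [ 0.6408 -0.3116]
-82.0 x -30.7 y -4.1 yaw 0.174 [ 0.6282 -0.3134]
-87.0 x -42.9 y -7.4 yaw 0.261 [ 0.6156 -0.3141]
-92.0 x -54.8 y -11.7 yaw 0.349 [ 0.6029 -0.3137]
-97.0 x -66.3 y -17.0 yaw 0.436 [ 0.5904 -0.3122]
-102.0 x -77.3 y -23.3 yaw 0.523 [ 0.578  -0.3096]
-107.0 x -87.7 y -30.5 yaw 0.611 [ 0.5659 -0.3059]
```

Emit:
carry_out(plan=[{"hand": 40, "linear": [-5.6, -0.9, 0], "yaw": 0}, {"hand": 40, "linear": [-18, -2, 0], "yaw": 0.087}, {"hand": 40, "linear": [-30.7, -4.1, 0], "yaw": 0.174}, {"hand": 40, "linear": [-43, -7.4, 0], "yaw": 0.261}, {"hand": 40, "linear": [-54.8, -11.7, 0], "yaw": 0.349}, {"hand": 40, "linear": [-66.3, -17, 0], "yaw": 0.436}, {"hand": 40, "linear": [-77.3, -23.3, 0], "yaw": 0.523}, {"hand": 40, "linear": [-87.7, -30.5, 0], "yaw": 0.611}])

```text
t: 20.82
eef_pos: [0.5678, -0.3072, 0.048]
ee_rot: [0.001, 0.989, -0.15, 0.002]
ft_force: [2.8, 0.5, -0.9]
opening: 0.0397
```

```bash
python3 arc.py .5659 -.3059 -.2967 -107,-111,-115,-119,-123,-126.6,-130,-134,-138,-142,-146
```

```text
at [ 0.5678 -0.3072  0.048 ] ang -0.3018 F [ 2.8  0.5 -0.9] T [ 0.02 -0.37  0.08] 0.03972185131392278
-107.0 x -0.0 y 0.0 yaw 0.000 [ 0.5659 -0.3059]
-111.0 x -10.1 y -0.8 yaw 0.070 [ 0.5564 -0.3022]
-115.0 x -20.1 y -2.2 yaw 0.140 [ 0.5473 -0.2979]
-119.0 x -30.0 y -4.4 yaw 0.209 [ 0.5385 -0.2929]
-123.0 x -39.8 y -7.3 yaw 0.279 [ 0.53   -0.2873]
-126.6 x -48.3 y -10.4 yaw 0.342 [ 0.5227 -0.2818]
-130.0 x -52.9 y -12.6 yaw 0.401 [ 0.519  -0.2784]
-134.0 x -58.1 y -15.4 yaw 0.471 [ 0.5149 -0.2741]
-138.0 x -63.1 y -18.7 yaw 0.541 [ 0.511  -0.2696]
-142.0 x -67.8 y -22.3 yaw 0.611 [ 0.5076 -0.2648]
-146.0 x -72.3 y -26.2 yaw 0.681 [ 0.5044 -0.2597]
```

Emit:
carry_out(plan=[{"hand": 40, "linear": [-10, -0.8, 0], "yaw": 0.07}, {"hand": 40, "linear": [-20, -2.2, 0], "yaw": 0.14}, {"hand": 40, "linear": [-30, -4.4, 0], "yaw": 0.209}, {"hand": 40, "linear": [-40, -7.3, 0], "yaw": 0.279}, {"hand": 40, "linear": [-48, -10.4, 0], "yaw": 0.342}, {"hand": 40, "linear": [-53, -12.6, 0], "yaw": 0.4}, {"hand": 40, "linear": [-58, -15.4, 0], "yaw": 0.47}, {"hand": 40, "linear": [-58, -15.4, 0], "yaw": 0.47}])

```text
t: 21.48
eef_pos: [0.5194, -0.2777, 0.049]
ee_rot: [0.002, 0.927, -0.375, 0.006]
ft_force: [6.0, -4.6, -6.4]
opening: 0.0397
```

```bash
python3 arc.py .5149 -.2741 -.768 -134,-138,-142,-146,-150
```

```text
at [ 0.5194 -0.2777  0.049 ] ang -0.7691 F [ 6.  -4.6 -6.4] T [-0.6  -0.94  0.03] 0.03974690457143644
-134.0 x 0.0 y 0.1 yaw -0.000 [ 0.5149 -0.2741]
-138.0 x -5.9 y -0.6 yaw 0.070 [ 0.511  -0.2696]
-142.0 x -11.8 y -1.6 yaw 0.140 [ 0.5076 -0.2648]
-146.0 x -17.5 y -3.0 yaw 0.209 [ 0.5044 -0.2597]
-150.0 x -23.2 y -4.9 yaw 0.279 [ 0.5016 -0.2545]
```

Emit:
carry_out(plan=[{"hand": 40, "linear": [-3, -0.3, 0], "yaw": 0.035}, {"hand": 40, "linear": [-6, -0.6, 0], "yaw": 0.07}, {"hand": 40, "linear": [-9, -1.1, 0], "yaw": 0.1}, {"hand": 40, "linear": [-12, -1.6, 0], "yaw": 0.14}, {"hand": 40, "linear": [-15, -2.3, 0], "yaw": 0.17}, {"hand": 40, "linear": [-17.5, -3, 0], "yaw": 0.2}, {"hand": 40, "linear": [-17.5, -3, 0], "yaw": 0.2}, {"hand": 40, "linear": [-17.5, -3, 0], "yaw": 0.2}])

```text
t: 22.15
eef_pos: [0.5093, -0.2653, 0.0492]
ee_rot: [0.002, 0.885, -0.465, 0.007]
ft_force: [5.4, -9.2, -6.2]
opening: 0.0404
```

```bash
python3 arc.py .5044 -.2597 -.977 -146,-150,-154
cat > wr.py <<'E'
from h import *
import sys
B=np.array([.614,-.169])
im,d,c=snap("side",sys.argv[1]); P=cloud("side",d,c); r=np.hypot(P[...,0]-B[0],P[...,1]-B[1])
m=(d>0)&(P[...,2]>.0585)&(P[...,2]<.066)&(r>.095)&(r<.2)&(im.max(-1)<60)&(P[...,1]<-.2)&(P[...,0]<.7)
q=P[m][:,:2].astype(np.float32); vx,vy,x0,y0=cv2.fitLine(q,cv2.DIST_HUBER,0,.01,.01).ravel(); rc=cv2.minAreaRect(q); print(m.sum(),"handle ang",np.degrees(np.arctan2(vy,vx)),"rect",rc)
n=(d>0)&(P[...,2]>.045)&(P[...,2]<.066)&(r>.025)&(r<.055); p=P[n]; v=p.mean(0)[:2]-B; print("neck ang",np.degrees(np.arctan2(v[1],v[0])),n.sum())
n=(d>0)&(P[...,2]>.055)&(P[...,2]<.072)&(r>.05)&(r<.07)&(P[...,1]<-.18); p=P[n]; v=np.median(p,0)[:2]-B; print("pivot",np.median(p,0),np.degrees(np.arctan2(v[1],v[0])),n.sum())
im=im[220:420,200:460]; cv2.imwrite(f"pics/{sys.argv[1]}c.png",cv2.resize(im,None,fx=2.7,fy=2.7,interpolation=cv2.INTER_CUBIC))
E
python3 wr.py s13
```

```text
at [ 0.5093 -0.2653  0.0492] ang -0.9665 F [ 5.4 -9.2 -6.2] T [-1.24 -0.89  0.08] 0.040410417260898876
-146.0 x 0.0 y 0.0 yaw 0.000 [ 0.5044 -0.2597]
-150.0 x -5.9 y -0.6 yaw 0.070 [ 0.5016 -0.2545]
-154.0 x -11.7 y -1.7 yaw 0.140 [ 0.4992 -0.249 ]
402 handle ang 57.553165 rect ((0.4967743158340454, -0.2782023847103119), (0.0522768571972847, 0.05535462126135826), 31.117124557495117)
neck ang -124.66414179771469 132
pivot [ 0.58163688 -0.2146594   0.06069534] -125.32879404284887 84
```

View pics/s13c.png

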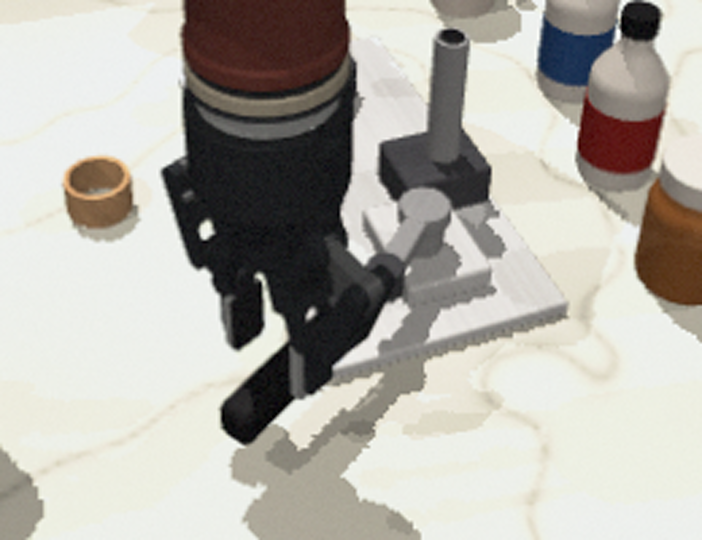

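Emit:
carry_out(plan=[{"hand": 40, "linear": [-2, -0.2, 0], "yaw": 0.02}, {"hand": 40, "linear": [-4, -0.4, 0], "yaw": 0.05}, {"hand": 40, "linear": [-6, -0.6, 0], "yaw": 0.07}, {"hand": 40, "linear": [-8, -1, 0], "yaw": 0.09}, {"hand": 40, "linear": [-8, -1, 0], "yaw": 0.09}, {"hand": 40, "linear": [-8, -1, 0], "yaw": 0.09}])

```text
t: 22.7
eef_pos: [0.5052, -0.2587, 0.0491]
ee_rot: [0.002, 0.864, -0.504, 0.007]
ft_force: [4.4, -10.0, -6.9]
opening: 0.0399
```

```bash
python3 arc.py -150; python3 wr.py s14
```

```text
at [ 0.5052 -0.2587  0.0491] ang -1.0561 F [  4.4 -10.   -6.9] T [-1.48 -0.68  0.1 ] 0.03987482691452589
-150.0 x -5.4 y 1.1 yaw -0.009 [ 0.5016 -0.2545]
392 handle ang 60.775383 rect ((0.4918547570705414, -0.2702989876270294), (0.05287811532616615, 0.05563373491168022), 26.272098541259766)
neck ang -124.76426868879156 130
pivot [ 0.57880048 -0.21898088  0.06063751] -125.15549662828892 131
```

Handle angle by TCP contact ≈ −143° (click ≈ 0.29), bolt at its stop. Unload, then lift clear.

Emit:
carry_out(plan=[{"hand": 40, "linear": [4, 0, 0], "yaw": 0}, {"hand": 40, "linear": [9, 0, 0], "yaw": 0}, {"hand": 40, "linear": [14, 0, 0], "yaw": 0}, {"hand": 40, "linear": [14, 0, 0], "yaw": 0}, {"hand": 40, "linear": [14, 0, 0], "yaw": 0}])

```text
t: 23.17
eef_pos: [0.5086, -0.2656, 0.0468]
ee_rot: [-0.0, 0.863, -0.504, -0.0]
ft_force: [-0.1, 0.3, 0.7]
opening: 0.0402
```

Emit:
carry_out(plan=[{"hand": 40, "linear": [0, 0, -8], "yaw": 0}, {"hand": 40, "linear": [0, 0, -24], "yaw": 0}, {"hand": 40, "linear": [0, 0, -45], "yaw": 0}, {"hand": 40, "linear": [0, 0, -70], "yaw": 0}, {"hand": 40, "linear": [0, 0, -100], "yaw": 0}, {"hand": 40, "linear": [0, 0, -130], "yaw": 0}, {"hand": 40, "linear": [0, 0, -155], "yaw": 0}, {"hand": 40, "linear": [0, 0, -170], "yaw": 0}])

```text
t: 23.83
eef_pos: [0.5098, -0.2659, 0.2211]
ee_rot: [0.0, 0.864, -0.504, 0.003]
ft_force: [0.8, 0.2, -0.2]
opening: 0.0403
```

```bash
python3 arc.py -150; python3 wr.py s15
python3 - <<'E'
from h import *
z=np.load("s15.npz"); d=z["d"]; P=cloud("",d,(z["K"],float(z["k1"]),z["o"],z["R"]))
for zt in (.022,.034,.046):
    m=(d>0)&(np.hypot(P[...,0]-.5758,P[...,1]-.0168)<.045)&(abs(P[...,2]-zt)<.004); print(zt,m.sum(),np.median(P[m],0).round(4))
E
```

```text
at [ 0.5098 -0.2659  0.2211] ang -1.0565 F [ 0.8  0.2 -0.2] T [-0.02 -0.02 -0.01] 0.040298307646948965
-150.0 x -14.0 y 1.5 yaw -0.009 [ 0.5016 -0.2545]
626 handle ang 35.93914 rect ((0.5097927451133728, -0.2678726017475128), (0.08847043663263321, 0.017757488414645195), 35.55702209472656)
neck ang -124.6792348060309 133
pivot [ 0.57811798 -0.21897124  0.0606688 ] -125.68037123335759 142
0.022 51 [0.5594 0.0046 0.0225]
0.034 125 [0.5547 0.0089 0.0331]
0.046 54 [0.5605 0.0185 0.045 ]
```

View pics/s15.png

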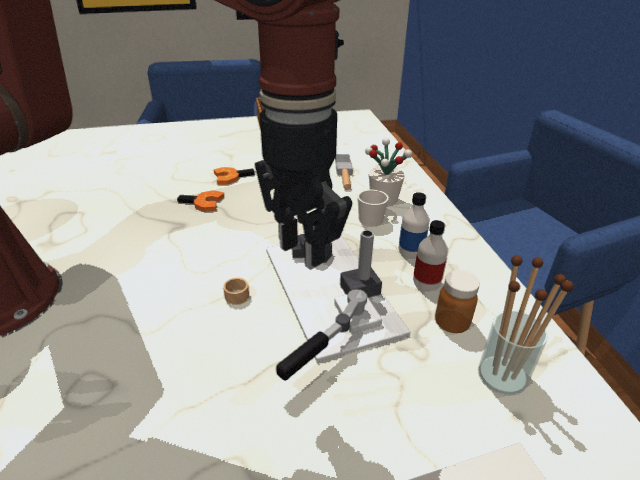

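```bash
python3 -c "
from h import *
print(order.finish_job())"
```

```text
the job is handed in; nothing more can be done
None
```

The job is handed in at about 24 s of robot time. The three plates on the table (two large, one small) are stacked round the peg, and the wrench has tripped and stayed kinked. No verdict came back.

**Stack:** my last depth readings put the plate tops at 22.5, 33 and 45 mm above the table, against an ideal 22, 34 and 46 mm. That means they lie flat, large plates below the small one.
- The gripper partly hid the stack in the final picture, so I did not see every plate clear at the end.
- The side camera's outline fits for the plate centres came out 6–16 mm off in y. They showed a similar error on the small plate while it still lay on the table, so I discounted them. The centres rest instead on the peg measurement and the arm's position at release.

**Wrench:** the handle stands at about −144° and the neck at about −125°.
- That puts the bolt at about 1.02–1.05 rad. It was pressed against its stop with about 11 N at the grip.
- The handle is kinked by about 0.3 rad and held that after I took the load off.

**Everything else:** the robot is lifted clear and touches nothing. The final picture shows the other things on the table and the orange look-alikes standing where they were. I saw no sign of a grip slip, and no plate moved out of place during the run.

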